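# Clamp a nested pair of channels in a small screw press

## Task

Set the blue channel, open side down, into the steel channel that lies open side up on the bed of the green press, so that their flanges interlock. Push the nested pair along the bed until the steel channel is fully home against the press column, then turn the T-handle clockwise until the rising resistance shows that the foot clamps the pair firmly, without forcing it much further, and let go. Leave the tub, the pot and the mug where they stand.

Things in the scene. Friction and masses are not known exactly. Their poses are not given: they have to be found in the camera images.
- press: Green C-frame screw press, fixed. Origin on its screw axis at worktop level; x points from the open front of its bed to its column, z up. Bed plate x -205 to 110 mm, y +-50, surface at z = 12. Guide rails along it (x -200 to 55) are 10 mm wide, centred at y = +-38, tops at z = 20. The T-handle on top is its highest part and sweeps a circle of 54 mm radius about the axis.
- press_stop (a point): Point on the bed where it meets the column's front face, the stop, 60 mm behind the screw axis. The column is 60 mm wide and reaches 132 mm above the worktop.
- press_arm (a point): Tip of the 44 mm wide arm that overhangs from the column and carries the screw: 24 mm in front of the screw axis; the arm spans 105 to 132 mm above the worktop; a brass nut on it, 38 mm across, reaches 138 mm.
- handle (a joint): T-handle angle, rad; grows clockwise seen from above, driving screw, handle and foot down 3.82 mm per rad (24 mm a turn). At 0 the foot's underside is 90 mm above the worktop. Starts at 1.5 to 5.0, travel ends at 13. Turning it freely takes 0.25 N m (7 N at 35 mm from the axis), and this friction keeps it where it is left.
- handle_hub (a point): Centre of the T-handle, where the screw axis meets the bar's axis (190 mm above the worktop at handle angle 0). The bar is level, 9 mm thick, with balls 18 mm across centred 45 mm from the axis (one red, one black); the hub is 26 mm across and 26 mm high about this point, the screw under it 17 mm thick.
- handle_red_end (a point): Centre of the red ball at one end of the T-handle's bar, 45 mm from the hub.
- foot: Steel pressure foot on the screw, 32 mm across, 8 mm thick; origin at the centre of its underside. A spring (8 N/mm, 16 mm travel) backs it: it meets the nested pair (top 57 mm above the worktop) at handle angle 8.7; each rad more adds 30 N of clamping and 0.12 N m of resistance. 40 N (11 N felt at 35 mm from the axis) is a firm clamp; more than 110 N crushes the pair.
- lower_channel: Loose steel channel, open side up, lengthwise between the rails on the front of the bed. 165 mm long (its x, along the bed), 60 wide, 20 high, 3 mm sheet (54 wide inside), 0.3 kg. Its -x end, at the front of the bed, is folded up as an end wall 20 mm high; the other end is open. Origin at the centre of its underside; when home it lies at x = -22.5 mm in the press's frame.
- upper_channel: Loose blue channel, open side down on the worktop: 145 mm long (its x), 44 wide, 42 high, 3 mm sheet, 0.22 kg, the same either way round. Origin at the centre of its open underside, level with the flange edges; the web is on top. Nested, its origin is 3 mm above the steel channel's, 5 mm clear of the steel flanges each side, and its top 25 mm stands above them.
- yellow_tub: Bystander: round yellow tub, 74 mm across and 42 mm high. Origin at the centre of its underside.
- lidded_pot: Bystander: round brown pot with a milky lid, 70 mm across and 38 mm high. Origin at the centre of its underside.
- tea_mug: Bystander: white mug with dark dots, 82 mm across, 114 mm over its handle and 91 mm high. Origin on the worktop under the middle of its overall extent.
Things that resemble listed ones, but are neither listed nor needed, are in the scene too. Several things have the shape of the lower_channel; the one meant has the colours described above.

How it is judged:
On the way, in this order (a step that is already met when the one before it is completed fails the run):
1. the blue channel stands open side down inside the steel channel, released (x of upper_channel in the frame of lower_channel between -0.01 and 0.01 m and y of upper_channel in the frame of lower_channel between -0.008 and 0.008 m and z of upper_channel in the frame of lower_channel between 0.001 and 0.006 m and angle between upper_channel's own z axis and vertical below 0.06 rad and contact force between the fingers and upper_channel below 0.5 N), for 0.2 s.
2. the nested pair is home against the column (x of upper_channel in the frame of lower_channel between -0.01 and 0.01 m and y of upper_channel in the frame of lower_channel between -0.008 and 0.008 m and z of upper_channel in the frame of lower_channel between 0.001 and 0.006 m and angle between upper_channel's own z axis and vertical below 0.06 rad and x of lower_channel in the frame of press above -0.0275 m and y of lower_channel in the frame of press between -0.006 and 0.006 m and z of lower_channel in the frame of press below 0.016 m), for 0.2 s.
3. the foot clamps the nested pair at home (all of step 2 and contact force between foot and upper_channel above 20 N), for 0.2 s.
At the end, for the whole second after the job is handed in: Blue channel open side down on the floor of the steel one (within 10 mm along, 8 mm across, 3 mm in height, level); steel channel between the rails, within 5 mm of the column; foot presses on the blue channel with over 20 N; all at rest (all of step 3 and linear speed of upper_channel below 0.01 m/s and velocity of joint handle between -0.1 and 0.1 rad/s); the robot touches nothing.
It fails at once if the yellow tub is pushed more than 30 mm from its place or tipped (distance of yellow_tub from where it was at the start of the episode above 0.03 m or angle between yellow_tub's own z axis and vertical above 0.35 rad).
It fails at once if the brown lidded pot is pushed more than 30 mm from its place or tipped (distance of lidded_pot from where it was at the start of the episode above 0.03 m or angle between lidded_pot's own z axis and vertical above 0.35 rad).
It fails at once if the mug is pushed more than 30 mm from its place or tipped (distance of tea_mug from where it was at the start of the episode above 0.03 m or angle between tea_mug's own z axis and vertical above 0.35 rad).
It fails at once if the pair is crushed: the foot presses with more than 110 N (contact force between foot and upper_channel above 110 N).
It also fails if it takes over 72 s, if anything falls off the work surface, if the arm or the gripper's body presses on something with over 40 N, if the wrist force passes 120 N, or if a joint passes its speed limit or range.

## Robot

A 6-joint arm with a two-finger parallel gripper is mounted at the origin on a cart in front of the work surface, level with it; the furniture and walls round the work are solid. World frame = base frame: x ahead of the robot, y to its left, z up, the work surface at z = 0. Lengths are in m, angles in rad, forces in N, time in s.
With the tool pointing down it reaches from about 0.15 to 0.775 m from the base axis. Payload 6.1 kg.
Tool frame: the origin (TCP) lies at the very end of the fingers, on their centre line; the grasp point (between the pads) lies behind it (env.pinch_z is the z of the grasp point in the tool frame, in m); z points along the fingers, y is the line along which they close (so a half turn about z gives the same grasp; the last joint's range is limited). The gripper opens to 85 mm and grips with 20 to 120 N. Pads are 22 mm wide; open, the fingers measure 114 mm over their backs; the gripper's body (76 mm by 85 mm) begins 54 mm behind the grasp point. The pads swing forward as they close: fully open they stand 13 mm farther back than shut.
Start: joints at [-1.3, 0.126, -0.04, 1.405, 0, 1.571], TCP at [0.14, -0.506, 0.203] pointing down, gripper open.
Joint ranges: [-2.72, 2.72], [-0.95, 1.95], [-1.27, 1.35], [-1.78, 2.02], [-1.46, 1.47], [-3.14, 3.14]. Speed limits (rad/s): [2.39, 2.39, 3.01, 3.14, 3.14, 3.14].

## Interface

Orientations are given as a unit quaternion [x, y, z, w].
In Python, from cell import env gives the robot as it stands.
- The arm moves only by the tool play_rows, never from a script. Its argument "commands" is a list of rows, each an object of numbers: "tx", "ty", "tz": the shift along the tool's x, y, z in units of 100 mm (1.0 is 100 mm); "rx", "ry", "rz": the turn, a rotation vector about the tool's x, y, z in units of 180 degrees (1.0 is 180 degrees); "grip": the closure in counts, from 0 (fully open) to 255 (shut). A call has 1 to 5 rows; each row shifts and turns the commanded pose from where the row before left it, along the tool's axes as they then stand; what a row does not reach is not made up. A row lasts 1/10 s, in which the tool goes at most 50 mm and 8.59 degrees, less where a joint would pass 70% of its speed; a pose out of reach is approached as far as the arm can. A call with a number of a shift or a turn outside -1 to 1 is refused whole. A call with a gripper value outside its range is refused whole. The fingers move at their own pace and stop on an object; the grip force is fixed at half the most. Time passes only in rows, so rows that do not move let the fingers close. It gives the time, the measured TCP pose, the force, the opening and the grip force at its end, in the units of the state.
- env.get_obs(): the state, without advancing time (a new reading comes with each control period).
- env.get_image(name): name is "scene" or "top"; returns (picture, depth): 420x560x3 uint8, blue, green, red; 420x560 float32, m along the optical axis (not along the pixel's ray), 0 where there is no reading.
- env.calibration(name): a dict with "fov_y" (degrees; the focal length in pixels is half the picture's height over the tangent of half this angle, whatever the lens; pixels are square), "cx", "cy" (the principal point, pixels), "R" (3x3) and "t" (3): a world point X has camera coordinates R X + t. Camera axes: x right, y down, z forward; pixel columns grow to the right and rows downward; lengths in m; the calibration is good to about 2 mm. A picture is of the moment at which its call begins. calibration takes no time and is no camera call.
- env.hand_in(): hands the job in; it is judged then, once.
The state is a dict: "t": time; "joint_positions": joint angles; "qd": joint speeds; "tau": joint torques, N m; "ee_pos": TCP position; "tcp_rot": TCP orientation; "ft_force": force on the tool from outside, world axes, zero at the start; "wrist_torque": the same for the moment, N m; "gripper_width": opening from 0.0 (shut) to 1.0 (fully open); "finger_force": force on a finger pad.
Only numpy, scipy, OpenCV 4.12 (cv2) and the standard library are available. Lean on these libraries where they do the work, as an engineer would, in place of code of your own. Each camera call takes 0.05 s, during which the arm holds its last target. There are 200 camera calls.

## Working session

There is one attempt and no reset: what is moved stays moved. The work goes in short steps, Python scripts to look and compute and a tool call to move; the robot and the scene stay as the last step left them, time stands still between calls to the robot, and variables do not carry over. Pictures are saved under pics/ and viewed, at most 10 in all, crops included, and the job is handed in when it is done.

Besides the shell and the picture viewer there is one more tool, called after "Request:" as name(argument=value, ...), one argument or row to a line, values as JSON. play_rows: Moves the arm, as the interface text tells. Shifts and turns lie within -1 to 1; 1 stands for 100 mm of shift or 180 degrees of turn. Its arguments: {"type":"object","properties":{"commands":{"type":"array","items":{"type":"object","properties":{"tx":{"type":"number","minimum":-1,"maximum":1},"ty":{"type":"number","minimum":-1,"maximum":1},"tz":{"type":"number","minimum":-1,"maximum":1},"rx":{"type":"number","minimum":-1,"maximum":1},"ry":{"type":"number","minimum":-1,"maximum":1},"rz":{"type":"number","minimum":-1,"maximum":1},"grip":{"type":"number"}}}}},"required":["commands"]}

```bash
mkdir -p pics && cat > h.py <<'E'
from cell import env
import numpy as np, cv2
def cloud(name):
    im,d=env.get_image(name); c=env.calibration(name)
    H,W=d.shape; f=H/2/np.tan(np.radians(c["fov_y"])/2)
    v,u=np.mgrid[:H,:W]
    P=np.stack([(u-c["cx"])/f*d,(v-c["cy"])/f*d,d],-1)
    X=(P-np.array(c["t"]))@np.array(c["R"]); X[d==0]=np.nan
    return im,X
def px(name,p):
    c=env.calibration(name); f=210/np.tan(np.radians(c["fov_y"])/2)
    q=np.array(c["R"])@p+c["t"]; return q[:2]/q[2]*f+[c["cx"],c["cy"]]
E
python3 - <<'E'
from h import *
for n in("scene","top"):
    im,X=cloud(n); np.savez(f"{n}.npz",im=im,X=X)
    cv2.imwrite(f"pics/{n}0.png",im)
    c=env.calibration(n); print(n,c["fov_y"],-np.array(c["R"]).T@c["t"])
print(env.get_obs(),env.pinch_z)
E
```

```text
scene 45.92231145494928 [-0.25145784  0.8511761   0.94228589]
top 55.13462597816964 [ 0.37146653 -0.09602064  1.21557747]
{'t': 0.1, 'joint_positions': array([-1.29999958e+00,  1.26322813e-01, -4.05198153e-02,  1.40536222e+00,
        5.44815761e-06,  1.57081432e+00]), 'qd': array([-1.18380887e-03, -1.24340517e-03,  2.36608116e-03,  3.77549097e-05,
        8.39639721e-04, -3.43485414e-04]), 'tau': array([-4.65403318e-04, -4.36903274e+01,  3.53605556e+01,  1.36662985e-02,
        4.88987087e-05, -2.00475199e-05]), 'ee_pos': array([ 0.1403324 , -0.50548425,  0.20209884]), 'tcp_rot': array([ 9.90848605e-01,  1.34976098e-01, -9.23715984e-05, -6.98180432e-04]), 'ft_force': array([ 0.66488265, -0.092907  ,  0.02351687]), 'wrist_torque': array([-0.02358551, -0.04980818, -0.02025118]), 'finger_force': 0.0, 'gripper_width': 0.9962864285708992} -0.0187
```

View pics/scene0.png

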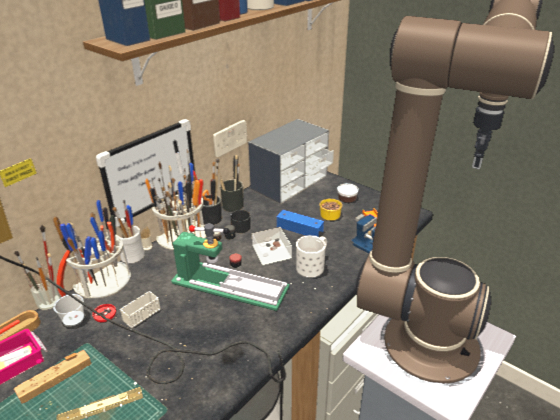

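View pics/top0.png

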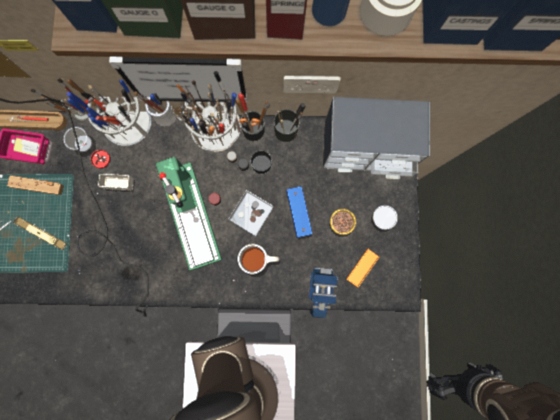

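The top view shows the green press at about (190,215) with the column end up at (172,170) and its handle near (172,188). The steel channel lies on its bed at about (197,235). The blue channel candidate is at (300,212). The orange block at (363,268) and the blue vice at (322,290) are look-alikes. The mug is at (252,260), the tub at (343,222) and the pot at (385,217).

```bash
python3 - <<'E'
from h import *
D=np.load("top.npz"); im,X=D["im"],D["X"]
a=cv2.resize(im[145:275,145:320],None,fx=4.5,fy=4.5,interpolation=cv2.INTER_CUBIC); cv2.imwrite("pics/crop1.png",a)
hsv=cv2.cvtColor(im,cv2.COLOR_BGR2HSV)
def rect(m,lab):
    p=X[m][:,:2]; p=p[~np.isnan(p[:,0])].astype(np.float32)
    r=cv2.minAreaRect(p*1000); print(lab,len(p),r,np.median(X[m],0))
z=X[...,2]
win=np.zeros(z.shape,bool); win[180:245,280:318]=1
blue=(hsv[...,0]>100)&(hsv[...,0]<125)&(hsv[...,1]>120)
rect(win&blue&(abs(z-.042)<.006),"blue top")
win[:]=0; win[145:275,145:230]=1
g=(hsv[...,0]>60)&(hsv[...,0]<95)&(hsv[...,1]>100)
rect(win&g&(z<.028)&(z>.004),"green bed")
rect(win&g&(z>.115)&(z<.145),"green arm")
rect(win&(z>.15),"handle")
rect(win&~g&(z>.009)&(z<.04)&(hsv[...,1]<60)&(hsv[...,2]>90),"steel")
red=(hsv[...,1]>150)&((hsv[...,0]<8)|(hsv[...,0]>172))
rect(win&red&(z>.14),"redball")
h=win&(z>.15); vv,uu=np.where(h)
for v,u in list(zip(vv,uu))[::3]: print(u,v,X[v,u].round(4),im[v,u])
for n,(u,v) in dict(mug=(252,260),tub=(343,222),pot=(385,217)).items(): print(n,X[v,u].round(3))
E
```

```text
blue top 705 ((534.595458984375, -166.4144287109375), (144.292236328125, 44.000732421875), 13.317729949951172) [ 0.53469136 -0.16644164  0.04204463]
green bed 0 ((0.0, 0.0), (0.0, 0.0), 0.0) [nan nan nan]
green arm 0 ((0.0, 0.0), (0.0, 0.0), 0.0) [nan nan nan]
handle 230 ((565.0427856445312, 177.6175079345703), (105.86505126953125, 24.3992919921875), 27.993610382080078) [0.56292901 0.17497921 0.18476694]
steel 1922 ((550.6983032226562, 141.9869384765625), (375.6593933105469, 199.68138122558594), 1.4807212352752686) [0.46727039 0.14122024 0.01623478]
redball 23 ((602.2247314453125, 202.16680908203125), (11.243692398071289, 13.008976936340332), 46.75804901123047) [0.60277868 0.20212766 0.18550819]
162 172 [0.6116 0.2027 0.1828] [ 93 118 167]
162 173 [0.6083 0.2018 0.1857] [ 66  74 236]
159 174 [0.6068 0.2112 0.1798] [ 82 101 172]
162 174 [0.6053 0.2012 0.187 ] [ 68  71 250]
165 174 [0.6074 0.1958 0.1787] [ 79  98 160]
161 175 [0.6027 0.2038 0.1867] [ 71  75 252]
164 175 [0.6032 0.1965 0.1849] [ 49  51 220]
160 176 [0.5997 0.2059 0.1878] [ 65  73 236]
163 176 [0.6002 0.1986 0.1861] [ 65
[... 2447 characters left out ...]
596 0.182 ] [236 237 242]
180 201 [0.535  0.1507 0.1864] [50 55 46]
178 202 [0.5323 0.1557 0.1866] [94 94 97]
181 202 [0.5325 0.148  0.1863] [38 40 35]
178 203 [0.5293 0.155  0.189 ] [53 51 52]
181 203 [0.5299 0.1481 0.1855] [35 34 34]
177 204 [0.5272 0.1584 0.1852] [48 50 45]
180 204 [0.5264 0.1492 0.1912] [48 46 48]
176 205 [0.5254 0.1622 0.1795] [78 95 68]
179 205 [0.5245 0.1528 0.1861] [49 47 49]
182 205 [0.5254 0.1462 0.1812] [40 48 34]
179 206 [0.5218 0.1526 0.1865] [41 42 37]
182 206 [0.5231 0.1466 0.1793] [56 70 47]
180 207 [0.52   0.151  0.1818] [74 94 61]
mug [ 0.389 -0.031  0.031]
tub [ 0.507 -0.298  0.03 ]
pot [ 0.524 -0.422  0.032]
  return _methods._mean(a, axis=axis, dtype=dtype,
  ret = um.true_divide(
```

View pics/crop1.png

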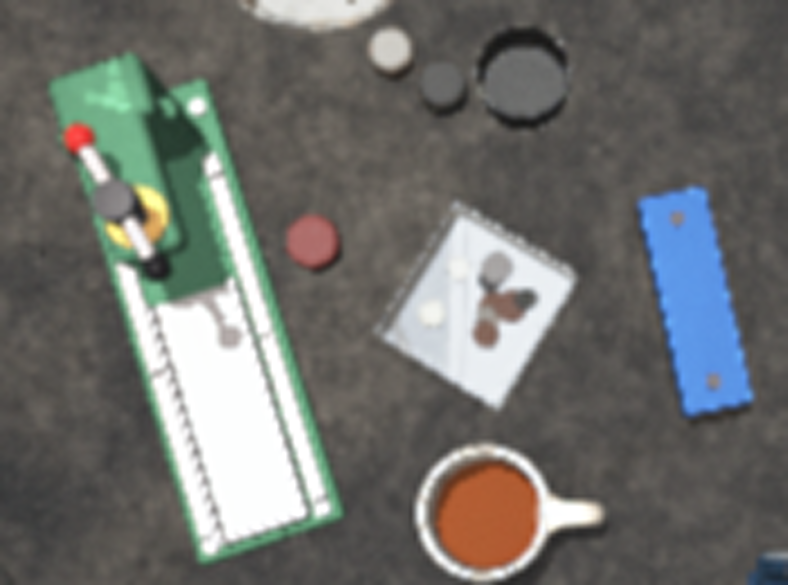

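The enlarged crop confirms both parts. The blue channel is at crop (695,300), with its web up and no fold. The steel channel, with a white-grey floor, lies between the rails at crop (235,410). Next I'll fit the press axes.

```bash
python3 - <<'E'
from h import *
D=np.load("top.npz"); im,X=D["im"],D["X"]; z=X[...,2]
win=np.zeros(z.shape,np.uint8); win[145:275,145:230]=1
m=((z>.006)&(win>0)).astype(np.uint8)
n,l,s,c=cv2.connectedComponentsWithStats(m,connectivity=4)
k=l[235,197]; print(s[k])
m=(l==k)
b=m&(z<.026)
p=X[b][:,:2].astype(np.float32)*1000
r=cv2.minAreaRect(p); print(r); B=cv2.boxPoints(r); print(B)
L=max(r[1]); 
# long axis direction
e=[B[1]-B[0],B[2]-B[1]]; e=max(e,key=np.linalg.norm); e=e/np.linalg.norm(e); e*=np.sign(e[0])
nrm=np.array([-e[1],e[0]]); th=np.degrees(np.arctan2(e[1],e[0])); print("yaw",th)
q=p@np.stack([e,nrm],1); print("s range",np.percentile(q[:,0],[0,.5,99.5,100]),"n",np.percentile(q[:,1],[0,.5,99.5,100]))
x0=q[:,0].min()+205; 
# right edge (n min) most visible
c0=(q[:,1].min()+q[:,1].max())/2
print("origin est",x0*e+c0*nrm, "from hub: ",[564,177])
O=x0*e+c0*nrm
# profile in press frame
f=X[m]*1000; u=(f[:,:2]-O)@e; v=(f[:,:2]-O)@nrm
for s0 in range(-205,-30,12):
    i=(u>s0)&(u<s0+12); o=np.argsort(v[i]); print(s0," ".join(f"{a:.0f}:{b_:.0f}" for a,b_ in list(zip(v[i][o],f[i,2][o]))[::3]))
top=f[(f[:,2]>125)&(f[:,2]<136)]; uu=(top[:,:2]-O)@e; vv=(top[:,:2]-O)@nrm
print("arm",np.percentile(uu,[1,99]),np.percentile(vv,[1,99]), np.percentile(vv[uu<50],[1,99]))
D=np.load("scene.npz"); 
E
```

```text
[ 156  157   66  113 3659]
((520.2076416015625, 162.99752807617188), (315.0013122558594, 104.87062072753906), 19.51576805114746)
[[354.2386  159.80475]
 [389.2723   60.95899]
 [686.1767  166.1903 ]
 [651.14294 265.03607]]
yaw 19.515766
s range [387.27282715 388.83347168 696.23161621 702.27410889] n [-72.58587646 -71.5464035   28.16023788  32.28475571]
origin est [564.97815 178.86546] from hub:  [564, 177]
-205 -52:8 -50:10 -48:19 -45:10 -43:19 -41:20 -39:19 -36:11 -34:12 -31:19 -30:10 -28:9 -26:27 -24:14 -23:9 -20:32 -17:31 -15:7 -14:14 -12:11 -9:12 -7:14 -5:31 -3:12 0:12 2:12 4:27 7:11 9:16 13:10 14:14 16:34 18:10 20:11 22:31 23:16 26:29 28:30 31:21 33:14 34:23 37:22 39:15 41:11 44:9 47:8
-193 -51:9 -49:13 -47:13 -45:12 -44:16 -42:21 -40:20 -38:21 -34:14 -32:12 -31:26 -30:26 -26:17 -25:17 -22:19 -19:17 -16:12 -15:16 -12:13 -10:21 -7:10 -6:15 -3:14 -0:17 2:16 4:13 5:16 9:20 10:15 12:16 15:16 17:17 20:14 22:19 25:18 25:30 26:24 28:29 32:22 35:18 36:22 39:18 42:15 46:13
-181 -52:12 -49:9 -48:17 -46:12 -45:17 -43:23 -40:19 -38:16 -36:22 -33:11 -32:31 -31:32 -26:14 -25:19 -22:15 -20:19 -
[... 3100 characters left out ...]
:17 -42:21 -39:22 -36:16 -34:17 -31:21 -31:24 -30:37 -24:14 -22:15 -19:15 -18:181 -17:9 -17:186 -16:12 -15:191 -13:13 -13:16 -12:20 -11:17 -10:17 -9:188 -8:189 -7:15 -5:11 -5:13 -3:14 -2:14 0:13 3:15 4:10 6:17 8:17 10:15 12:12 14:18 18:16 21:11 22:21 26:12 26:34 27:31 32:19 34:23 38:13 39:21 41:20 45:13 48:8
-37 -51:8 -49:14 -46:9 -44:10 -43:20 -42:22 -39:21 -36:18 -33:13 -31:25 -30:32 -25:11 -23:16 -21:13 -18:12 -15:10 -13:182 -12:182 -11:184 -10:180 -9:185 -8:11 -7:17 -6:185 -5:181 -4:7 -2:9 1:11 4:11 6:10 8:9 11:12 14:17 17:8 19:12 22:14 24:18 26:31 27:13 29:31 34:16 35:21 37:21 39:25 42:15 45:16 47:12
arm [-21.99662737  99.74587109] [-28.3342733   27.20137601] [-22.21059001  20.73184615]
```

Request:
play_rows(
  commands=[
    {"tx":0.375,"ty":-0.185,"rz":0.0122},
    {"tx":0.375,"ty":-0.185},
    {"tx":0.375,"ty":-0.185},
    {"tx":0.375,"ty":-0.185},
    {"tx":0.375,"ty":-0.185},
  ],
)

```text
$.commands[0]: bad value
```

Request:
play_rows(
  commands=[
    {"tx":0.375,"ty":-0.185},
    {"tx":0.375,"ty":-0.185},
    {"tx":0.375,"ty":-0.185},
    {"tx":0.375,"ty":-0.185},
    {"tx":0.375,"ty":-0.185},
  ],
)

```text
$.commands[0]: bad value
```

```bash
cat >> h.py <<'E'
Y=np.radians(19.5); O=np.array([.5654,.1777])
eP=np.array([np.cos(Y),np.sin(Y)]); nP=np.array([-eP[1],eP[0]])
def press(u,v,z): return np.r_[O+u*eP+v*nP,z]
def go(p,yaw=None):
    from scipy.spatial.transform import Rotation as R
    o=env.get_obs(); r=R.from_quat(o["tcp_rot"]); M=r.as_matrix(); y=np.degrees(np.arctan2(M[1,0],M[0,0]))
    print("t",round(o["t"],2),"tcp",o["ee_pos"].round(4),"yaw",y.round(2),"q1,q6",np.degrees(o["joint_positions"][[0,5]]).round(1),"F",o["ft_force"].round(1),"T",o["wrist_torque"].round(2),"w",round(o["gripper_width"],3),"ff",round(o["finger_force"],1))
    print("zaxis",M[:,2].round(4),"shift tool /100mm",(10*(M.T@(np.array(p)-o["ee_pos"]))).round(3), "rz", None if yaw is None else round((y-yaw)/180,4))
E
python3 - <<'E'
from h import *
go([.515,-.171,.02],13.3)
D=np.load("top.npz"); im,X=D["im"],D["X"]; f=X[145:275,145:235].reshape(-1,3)
u=(f[:,:2]-O)@eP*1e3; v=(f[:,:2]-O)@nP*1e3; z=f[:,2]*1e3
i=(abs(v)<22)&(u<-180)&(u>-215)&(z>5)
for a in range(-212,-184,2):
    j=i&(u>=a)&(u<a+2); print(a,np.sort(z[j]).round(0).astype(int))
i=(abs(v)<20)&(u<-25)&(u>-60)&(z<25)
for a in range(-60,-25,3):
    j=i&(u>=a)&(u<a+3); print(a,j.sum(),np.median(z[j]).round(1))
for lo,hi in((-34,-24),(22,34)):
    j=(u>-185)&(u<-60)&(v>lo)&(v<hi)&(z>26)&(z<40); print("flange",np.percentile(v[j],[2,50,98]))
E
```

```text
t 0.1 tcp [ 0.1403 -0.5055  0.2021] yaw 15.51 q1,q6 [-74.5  90. ] F [ 0.7 -0.1  0. ] T [-0.02 -0.05 -0.02] w 0.996 ff 0.0
zaxis [-4.0e-04  1.4e-03 -1.0e+00] shift tool /100mm [ 4.505 -2.218  1.824] rz 0.0123
-212 []
-210 [7]
-208 []
-206 [ 6 10 10 11]
-204 [ 5  8  9  9  9 10 11 11 12 12 15]
-202 [ 7 10 12 12 12 13 14 14 16]
-200 [ 9 10 10 13 13 14 14 14 14 16]
-198 [ 8  9 11 11 12 13 14 14 24 29 29 31 32 32 33 34]
-196 [27 27 28 30 30 31 31 31 32 34]
-194 [14 15 17 20 21]
-192 [14 14 14 15 15 16 16 18 20]
-190 [10 10 12 12 16 16 16 17 17 18]
-188 [13 15 15 15 15 16 16 16 17]
-186 [13 13 13 14 15 15 16 18 18 18 19]
-60 13 14.3
-57 12 13.6
-54 14 14.1
-51 14 16.1
-48 14 15.1
-45 11 15.1
-42 14 14.0
-39 11 15.0
-36 17 14.0
-33 9 12.1
-30 13 10.5
-27 6 11.0
flange [-30.62284068 -29.05080642 -26.58267662]
flange [26.26329437 27.73310535 29.80894742]
```

Request:
play_rows(
  commands=[
    {"tx":0.375,"ty":-0.185,"tz":0,"rx":0,"ry":0,"rz":0.0122,"grip":0},
    {"tx":0.375,"ty":-0.185,"tz":0,"rx":0,"ry":0,"rz":0,"grip":0},
    {"tx":0.375,"ty":-0.185,"tz":0,"rx":0,"ry":0,"rz":0,"grip":0},
    {"tx":0.375,"ty":-0.185,"tz":0,"rx":0,"ry":0,"rz":0,"grip":0},
    {"tx":0.375,"ty":-0.185,"tz":0,"rx":0,"ry":0,"rz":0,"grip":0},
  ],
)

```text
t: 0.6
ee_pos: [0.3014, -0.3701, 0.2025]
tcp_rot: [0.993, 0.116, -0.0, -0.0]
ft_force: [1.0, -0.7, 0.3]
gripper_width: 0.999
finger_force: 0.0
```

Request:
play_rows(
  commands=[
    {"tx":0.375,"ty":-0.185,"tz":0,"rx":0,"ry":0,"rz":0,"grip":0},
    {"tx":0.375,"ty":-0.185,"tz":0,"rx":0,"ry":0,"rz":0,"grip":0},
    {"tx":0.375,"ty":-0.185,"tz":0,"rx":0,"ry":0,"rz":0,"grip":0},
    {"tx":0.375,"ty":-0.185,"tz":0,"rx":0,"ry":0,"rz":0,"grip":0},
    {"tx":0.375,"ty":-0.185,"tz":0,"rx":0,"ry":0,"rz":0,"grip":0},
  ],
)

```text
t: 1.1
ee_pos: [0.4626, -0.2368, 0.2025]
tcp_rot: [0.993, 0.116, -0.0, -0.0]
ft_force: [0.2, -0.8, 0.1]
gripper_width: 1.003
finger_force: 0.0
```

```bash
python3 -c "
from h import *
go([.515,-.171,.02],13.3)"
```

```text
t 1.1 tcp [ 0.4626 -0.2368  0.2025] yaw 13.33 q1,q6 [-27.1 139.6] F [ 0.2 -0.8  0.1] T [-0.06 -0.07 -0.03] w 1.003 ff 0.0
zaxis [-5.e-04  1.e-04 -1.e+00] shift tool /100mm [ 0.662 -0.519  1.825] rz 0.0002
```

Request:
play_rows(
  commands=[
    {"tx":0.33,"ty":-0.26,"tz":0,"rx":0,"ry":0,"rz":0,"grip":0},
    {"tx":0.33,"ty":-0.26,"tz":0.2,"rx":0,"ry":0,"rz":0,"grip":0},
    {"tx":0,"ty":0,"tz":0.45,"rx":0,"ry":0,"rz":0,"grip":0},
    {"tx":0,"ty":0,"tz":0.45,"rx":0,"ry":0,"rz":0,"grip":0},
    {"tx":0,"ty":0,"tz":0.3,"rx":0,"ry":0,"rz":0,"grip":0},
  ],
)

```text
t: 1.6
ee_pos: [0.5125, -0.1712, 0.0593]
tcp_rot: [0.993, 0.117, -0.002, -0.001]
ft_force: [0.4, 0.0, -0.7]
gripper_width: 1.001
finger_force: 0.0
```

```bash
python3 - <<'E'
from h import *
go([.515,-.171,.019],13.3)
im,X=cloud("scene"); q=px("scene",np.array([.515,-.171,.05])).astype(int)
cv2.imwrite("pics/s1.png",cv2.resize(im[q[1]-60:q[1]+60,q[0]-70:q[0]+70],None,fx=5,fy=5))
E
```

```text
t 1.6 tcp [ 0.5125 -0.1712  0.0593] yaw 13.39 q1,q6 [-18.5 148.1] F [ 0.4  0.  -0.7] T [ 0.01  0.05 -0.  ] w 1.001 ff 0.0
zaxis [-0.0036  0.0012 -1.    ] shift tool /100mm [0.026 0.005 0.402] rz 0.0005
```

View pics/s1.png

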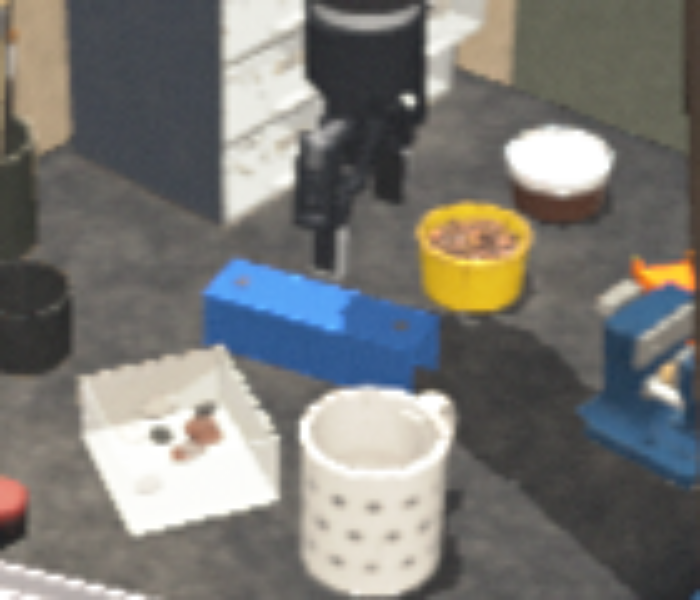

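The crop shows the open fingers at (330,250) and (390,185), straddling the channel at (320,320) from above. I'll go down and close.

Request:
play_rows(
  commands=[
    {"tx":0.01,"ty":0,"tz":0.25,"rx":0,"ry":0,"rz":0,"grip":0},
    {"tx":0,"ty":0,"tz":0.185,"rx":0,"ry":0,"rz":0,"grip":0},
    {"tx":0,"ty":0,"tz":0,"rx":0,"ry":0,"rz":0,"grip":0},
    {"tx":0,"ty":0,"tz":0,"rx":0,"ry":0,"rz":0,"grip":180},
    {"tx":0,"ty":0,"tz":0,"rx":0,"ry":0,"rz":0,"grip":180},
  ],
)

```text
t: 2.15
ee_pos: [0.5159, -0.1726, 0.0209]
tcp_rot: [0.993, 0.116, 0.001, 0.0]
ft_force: [-0.3, 1.0, -0.1]
gripper_width: 0.692
finger_force: 0.0
```

Request:
play_rows(
  commands=[
    {"tx":0,"ty":0,"tz":0,"rx":0,"ry":0,"rz":0,"grip":180},
    {"tx":0,"ty":0,"tz":0,"rx":0,"ry":0,"rz":0,"grip":200},
    {"tx":0,"ty":0,"tz":0,"rx":0,"ry":0,"rz":0,"grip":255},
    {"tx":0,"ty":0,"tz":0,"rx":0,"ry":0,"rz":0,"grip":255},
    {"tx":0,"ty":0,"tz":0,"rx":0,"ry":0,"rz":0,"grip":255},
  ],
)

```text
t: 2.65
ee_pos: [0.5149, -0.1722, 0.0194]
tcp_rot: [0.993, 0.116, 0.0, 0.0]
ft_force: [0.8, -0.2, -0.0]
gripper_width: -0.001
finger_force: 0.0
```

```bash
python3 -c "
from h import *
go([.515,-.171,.135],13.3)"
```

```text
t 2.65 tcp [ 0.5149 -0.1722  0.0194] yaw 13.32 q1,q6 [-18.5 148.2] F [ 0.8 -0.2 -0. ] T [ 0.01  0.02 -0.01] w -0.001 ff 0.0
zaxis [ 1.e-04 -0.e+00 -1.e+00] shift tool /100mm [ 0.004 -0.011 -1.156] rz 0.0001
```

```bash
python3 - <<'E'
from h import *
im,X=cloud("scene"); q=px("scene",np.array([.515,-.171,.05])).astype(int); print(q)
it,Xt=cloud("top")
a=cv2.resize(im[q[1]-50:q[1]+50,q[0]-65:q[0]+65],None,fx=4.5,fy=4.5)
b=cv2.resize(it[170:270,240:290+50],None,fx=4.5,fy=4.5)
c=np.zeros((450,800,3),np.uint8); c[:,:350]=cv2.resize(a[:,:],(585,450))[:,100:450]; c[:,350:800]=b
cv2.imwrite("pics/s2.png",c)
hsv=cv2.cvtColor(it,cv2.COLOR_BGR2HSV)
m=(hsv[...,0]>100)&(hsv[...,0]<125)&(hsv[...,1]>120)&(abs(Xt[...,2]-.042)<.03); m[:,:270]=0;m[:,330:]=0;m[:170]=0;m[255:]=0
p=Xt[m]; print(len(p),cv2.minAreaRect(p[:,:2].astype(np.float32)*1000),np.percentile(p[:,2],[5,50,95]))
E
```

```text
[306 218]Traceback (most recent call last):
  File "<stdin>", line 10, in <module>
    return _quantile_unchecked(
        a, q, axis, out, overwrite_input, method, keepdims, weights)
    return _ureduce(a,
                    func=_quantile_ureduce_func,
    ...<5 lines>...
                    overwrite_input=overwrite_input,
                    method=method)
    r = func(a, **kwargs)
    result = _quantile(arr,
                       quantiles=q,
    ...<2 lines>...
                       out=out,
                       weights=wgt)
    slices_having_nans = np.isnan(arr[-1, ...])
                                  ~~~^^^^^^^^^
IndexError: index -1 is out of bounds for axis 0 with size 0
```

View pics/s2.png

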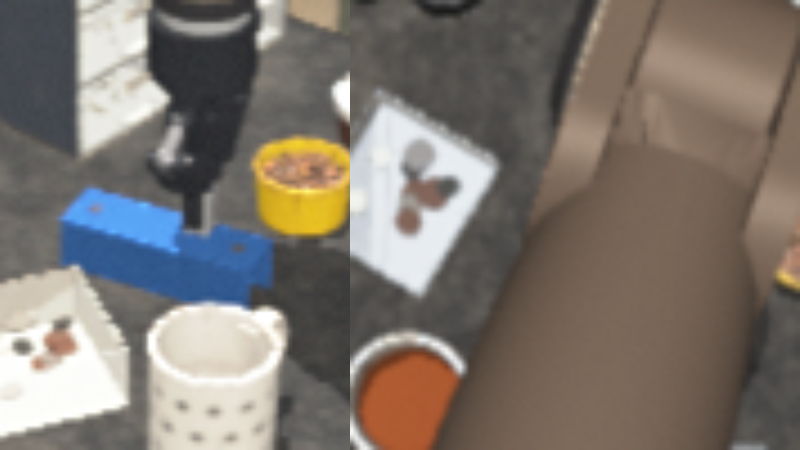

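The left view shows the shut fingertips at (198,232), on or above the web, with the channel unmoved. I'll measure the fingertip in depth.

```bash
python3 - <<'E'
from h import *
im,X=cloud("scene")
for v in range(196,226,2):
    print(v,[(u,tuple((X[v,u]*1000).round(0).astype(int)),tuple(im[v,u])) for u in (300,303,305,307,310)])
o=env.get_obs(); print(o["ee_pos"],px("scene",o["ee_pos"]))
E
```

```text
196 [(300, (np.int64(512), np.int64(-132), np.int64(153)), (np.uint8(83), np.uint8(85), np.uint8(85))), (303, (np.int64(504), np.int64(-136), np.int64(154)), (np.uint8(154), np.uint8(157), np.uint8(159))), (305, (np.int64(498), np.int64(-138), np.int64(155)), (np.uint8(52), np.uint8(48), np.uint8(45))), (307, (np.int64(499), np.int64(-150), np.int64(149)), (np.uint8(48), np.uint8(47), np.uint8(45))), (310, (np.int64(496), np.int64(-160), np.int64(146)), (np.uint8(48), np.uint8(45), np.uint8(45)))]
198 [(300, (np.int64(652), np.int64(-313), np.int64(-1)), (np.uint8(158), np.uint8(158), np.uint8(161))), (303, (np.int64(500), np.int64(-131), np.int64(151)), (np.uint8(139), np.uint8(139), np.uint8(143))), (305, (np.int64(496), np.int64(-135), np.int64(150)), (np.uint8(44), np.uint8(41), np.uint8(40))), (307, (np.int64(499), np.int64(-149), np.int64(142)), (np.uint8(47), np.uint8(45), np.uint8(43))), (310, (np.int64(494), np.int64(-158), np.int64(140)), (np.uint8(49), np.uint8(47), np.uint8(47)))]
200 [(300, (np.int64(507), np.int64(-125), np.int64(144)), (np.uint8(190), np.uint8(191), np
[... 5795 characters left out ...]
 np.uint8(103), np.uint8(59))), (310, (np.int64(497), np.int64(-166), np.int64(46)), (np.uint8(165), np.uint8(102), np.uint8(56)))]
224 [(300, (np.int64(521), np.int64(-146), np.int64(39)), (np.uint8(153), np.uint8(93), np.uint8(49))), (303, (np.int64(513), np.int64(-151), np.int64(39)), (np.uint8(151), np.uint8(91), np.uint8(49))), (305, (np.int64(508), np.int64(-154), np.int64(40)), (np.uint8(167), np.uint8(105), np.uint8(57))), (307, (np.int64(498), np.int64(-152), np.int64(45)), (np.uint8(163), np.uint8(102), np.uint8(58))), (310, (np.int64(492), np.int64(-159), np.int64(45)), (np.uint8(166), np.uint8(103), np.uint8(60)))]
[ 0.51488776 -0.1721739   0.01927081] [306.54700267 225.88876433]
```

Request:
play_rows(
  commands=[
    {"tx":0,"ty":0,"tz":0.03,"rx":0,"ry":0,"rz":0,"grip":255},
    {"tx":0,"ty":0,"tz":0.02,"rx":0,"ry":0,"rz":0,"grip":255},
    {"tx":0,"ty":0,"tz":0.02,"rx":0,"ry":0,"rz":0,"grip":255},
    {"tx":0,"ty":0,"tz":0.01,"rx":0,"ry":0,"rz":0,"grip":255},
  ],
)

```text
t: 3.2
ee_pos: [0.5149, -0.1722, 0.0134]
tcp_rot: [0.993, 0.116, 0.0, 0.0]
ft_force: [-8.5, 2.7, 25.1]
gripper_width: 0.003
finger_force: 12.6
```

Contact on the web at TCP z ≈ 0.0135 means the real fingertips sit about 28 mm behind the reported TCP. I'll lift, open and go lower.

Request:
play_rows(
  commands=[
    {"tx":0,"ty":0,"tz":-0.25,"rx":0,"ry":0,"rz":0,"grip":255},
    {"tx":0,"ty":0,"tz":-0.2,"rx":0,"ry":0,"rz":0,"grip":0},
    {"tx":0,"ty":0,"tz":0,"rx":0,"ry":0,"rz":0,"grip":0},
    {"tx":0,"ty":0,"tz":0,"rx":0,"ry":0,"rz":0,"grip":0},
    {"tx":0,"ty":0,"tz":0,"rx":0,"ry":0,"rz":0,"grip":0},
  ],
)

```text
t: 3.7
ee_pos: [0.5142, -0.1719, 0.0551]
tcp_rot: [0.993, 0.116, -0.001, -0.0]
ft_force: [-0.3, -0.1, -0.1]
gripper_width: 0.681
finger_force: 0.0
```

Request:
play_rows(
  commands=[
    {"tx":0,"ty":0,"tz":0,"rx":0,"ry":0,"rz":0,"grip":0},
    {"tx":0,"ty":0,"tz":0,"rx":0,"ry":0,"rz":0,"grip":0},
    {"tx":0,"ty":0,"tz":0,"rx":0,"ry":0,"rz":0,"grip":0},
  ],
)

```text
t: 4.0
ee_pos: [0.5146, -0.1721, 0.0557]
tcp_rot: [0.993, 0.116, -0.0, -0.0]
ft_force: [-0.2, -0.8, 0.6]
gripper_width: 1.003
finger_force: 0.0
```

```bash
python3 -c "
from h import *
go([.515,-.171,-.010],13.3)"
```

```text
t 4.0 tcp [ 0.5146 -0.1721  0.0557] yaw 13.32 q1,q6 [-18.5 148.2] F [-0.2 -0.8  0.6] T [ 0.02 -0.07 -0.02] w 1.003 ff 0.0
zaxis [-9.e-04  3.e-04 -1.e+00] shift tool /100mm [ 0.007 -0.009  0.657] rz 0.0001
```

Request:
play_rows(
  commands=[
    {"tx":0,"ty":-0.01,"tz":0.3,"rx":0,"ry":0,"rz":0,"grip":0},
    {"tx":0,"ty":0,"tz":0.2,"rx":0,"ry":0,"rz":0,"grip":0},
    {"tx":0,"ty":0,"tz":0.1,"rx":0,"ry":0,"rz":0,"grip":0},
    {"tx":0,"ty":0,"tz":0.05,"rx":0,"ry":0,"rz":0,"grip":0},
    {"tx":0,"ty":0,"tz":0,"rx":0,"ry":0,"rz":0,"grip":180},
  ],
)

```text
t: 4.5
ee_pos: [0.5146, -0.1712, -0.0089]
tcp_rot: [0.993, 0.116, -0.0, -0.0]
ft_force: [-0.0, -0.5, 0.1]
gripper_width: 0.857
finger_force: 0.0
```

Request:
play_rows(
  commands=[
    {"tx":0,"ty":0,"tz":0,"rx":0,"ry":0,"rz":0,"grip":180},
    {"tx":0,"ty":0,"tz":0,"rx":0,"ry":0,"rz":0,"grip":180},
    {"tx":0,"ty":0,"tz":0,"rx":0,"ry":0,"rz":0,"grip":180},
    {"tx":0,"ty":0,"tz":0,"rx":0,"ry":0,"rz":0,"grip":180},
    {"tx":0,"ty":0,"tz":0,"rx":0,"ry":0,"rz":0,"grip":180},
  ],
)

```text
t: 5.0
ee_pos: [0.5156, -0.1715, -0.0074]
tcp_rot: [0.993, 0.116, 0.001, 0.0]
ft_force: [-1.5, 0.7, 6.8]
gripper_width: 0.499
finger_force: 62.2
```

```bash
python3 - <<'E'
from h import *
go([.515,-.171,.13],19.5)
im,X=cloud("scene"); q=[306,218]
cv2.imwrite("pics/s3.png",cv2.resize(im[q[1]-50:q[1]+50,q[0]-65:q[0]+65],None,fx=5,fy=5,interpolation=cv2.INTER_CUBIC))
E
```

```text
t 5.0 tcp [ 0.5156 -0.1715 -0.0074] yaw 13.32 q1,q6 [-18.4 148.3] F [-1.5  0.7  6.8] T [ 0.12  0.17 -0.01] w 0.499 ff 62.2
zaxis [ 2.2e-03 -7.0e-04 -1.0e+00] shift tool /100mm [-0.002 -0.005 -1.374] rz -0.0343
```

View pics/s3.png

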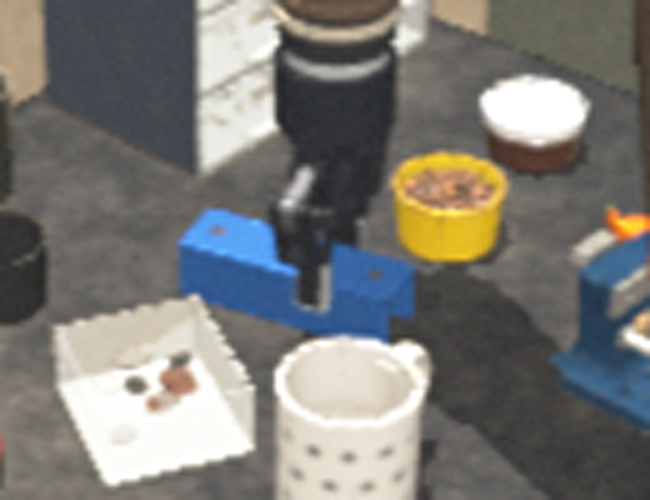

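The picture shows the fingers holding the blue channel, with the tip of the near finger at (315,308) partway down its flange. I'll work out that tip's height.

```bash
python3 - <<'E'
from h import *
a=np.radians(13.3); e=np.array([np.cos(a),np.sin(a)]); n=np.array([-e[1],e[0]]); c=np.array([.5156,-.1715])
for off in(.022,.030):
  for z in (0,.01,.015,.02,.025,.03,.042):
    p=c+off*n; q=px("scene",np.r_[p,z]); print(off,z,((q-[241,168])*5).round(0))
E
```

```text
0.022 0 [311. 332.]
0.022 0.01 [311. 320.]
0.022 0.015 [312. 313.]
0.022 0.02 [312. 307.]
0.022 0.025 [312. 301.]
0.022 0.03 [312. 294.]
0.022 0.042 [312. 278.]
0.03 0 [306. 339.]
0.03 0.01 [306. 327.]
0.03 0.015 [306. 320.]
0.03 0.02 [306. 314.]
0.03 0.025 [307. 307.]
0.03 0.03 [307. 301.]
0.03 0.042 [307. 285.]
```

The tip sits about 20–24 mm up, which clears the steel flanges when nested. I'll lift, turn and carry over.

Request:
play_rows(
  commands=[
    {"tx":0,"ty":0,"tz":-0.15,"rx":0,"ry":0,"rz":0,"grip":180},
    {"tx":0,"ty":0,"tz":-0.25,"rx":0,"ry":0,"rz":0,"grip":180},
    {"tx":0,"ty":0,"tz":-0.3,"rx":0,"ry":0,"rz":0,"grip":180},
    {"tx":0,"ty":0,"tz":-0.3,"rx":0,"ry":0,"rz":0,"grip":180},
    {"tx":0,"ty":0,"tz":-0.15,"rx":0,"ry":0,"rz":-0.0343,"grip":180},
  ],
)

```text
t: 5.55
ee_pos: [0.5154, -0.1715, 0.1088]
tcp_rot: [0.985, 0.17, 0.001, 0.001]
ft_force: [-0.5, -0.3, -2.8]
gripper_width: 0.501
finger_force: 61.8
```

Request:
play_rows(
  commands=[
    {"tx":0.04,"ty":-0.2,"tz":0,"rx":0,"ry":0,"rz":0,"grip":180},
    {"tx":0.04,"ty":-0.35,"tz":0,"rx":0,"ry":0,"rz":0,"grip":180},
    {"tx":0.04,"ty":-0.4,"tz":0,"rx":0,"ry":0,"rz":0,"grip":180},
    {"tx":0.04,"ty":-0.4,"tz":0,"rx":0,"ry":0,"rz":0,"grip":180},
    {"tx":0.04,"ty":-0.4,"tz":0,"rx":0,"ry":0,"rz":0,"grip":180},
  ],
)

```text
t: 6.05
ee_pos: [0.4741, 0.0017, 0.1059]
tcp_rot: [0.986, 0.169, -0.0, -0.0]
ft_force: [0.9, 0.2, -2.3]
gripper_width: 0.503
finger_force: 61.8
```

Request:
play_rows(
  commands=[
    {"tx":0.04,"ty":-0.4,"tz":0,"rx":0,"ry":0,"rz":0,"grip":180},
    {"tx":0.04,"ty":-0.4,"tz":0,"rx":0,"ry":0,"rz":0,"grip":180},
    {"tx":0.02,"ty":-0.3,"tz":0,"rx":0,"ry":0,"rz":0,"grip":180},
    {"tx":0,"ty":-0.2,"tz":0,"rx":0,"ry":0,"rz":0,"grip":180},
    {"tx":0,"ty":0,"tz":0,"rx":0,"ry":0,"rz":0,"grip":180},
  ],
)

```text
t: 6.55
ee_pos: [0.4399, 0.1281, 0.106]
tcp_rot: [0.985, 0.171, -0.001, -0.0]
ft_force: [0.9, 0.0, -3.1]
gripper_width: 0.503
finger_force: 62.0
```

```bash
python3 - <<'E'
from h import *
go([.4395,.1319,.04],19.5)
im,X=cloud("top"); im2,X2=cloud("scene")
for n,im,X in(("top",im,X),("scene",im2,X2)):
    hsv=cv2.cvtColor(im,cv2.COLOR_BGR2HSV); z=X[...,2]
    m=(hsv[...,0]>100)&(hsv[...,0]<125)&(hsv[...,1]>130)&(z>.05)&(z<.2)&(abs(X[...,0]-.45)<.1)&(abs(X[...,1]-.13)<.07)
    f=X[m]; 
    if len(f)<5: continue
    u=(f[:,:2]-O)@eP*1e3; v=(f[:,:2]-O)@nP*1e3
    print(n,len(f),"u",np.percentile(u,[1,99]).round(1),"v",np.percentile(v,[1,5,95,99]).round(1),"z",np.percentile(f[:,2],[1,50,99]).round(3))
    for a in range(-200,-40,20):
        i=(u>a)&(u<a+20)
        if i.sum()>3: print(a,i.sum(),np.percentile(v[i],[3,97]).round(1),np.percentile(f[i,2],[3,50,97]).round(4))
cv2.imwrite("pics/s4.png",cv2.resize(im2[190:310,160:300],None,fx=5,fy=5,interpolation=cv2.INTER_CUBIC))
E
```

```text
t 6.55 tcp [0.4399 0.1281 0.106 ] yaw 19.7 q1,q6 [ 16.2 176.5] F [ 0.9  0.  -3.1] T [-0.07  0.06 -0.03] w 0.503 ff 62.0
zaxis [-1.1e-03  3.0e-04 -1.0e+00] shift tool /100mm [ 0.009 -0.036  0.66 ] rz 0.0011
top 385 u [-184.   -43.7] v [-27.7 -27.2   9.7  14.2] z [0.138 0.155 0.16 ]
-200 31 [-27.7  13.1] [0.1503 0.155  0.1596]
-180 114 [-27.6  14.2] [0.147  0.1547 0.1595]
-160 36 [-27.4  -5.2] [0.1446 0.155  0.1591]
-120 13 [-27.4 -22. ] [0.1418 0.154  0.1574]
-100 54 [-27.3  -7.3] [0.139  0.1539 0.1576]
-80 80 [-26.7   1.2] [0.144  0.1546 0.1586]
-60 57 [-27.   -5.9] [0.1402 0.154  0.1643]
scene 929 u [-182.7  -42.1] v [-28.3 -23.2  17.2  18.9] z [0.114 0.149 0.159]
-200 24 [-19.5  18.5] [0.1294 0.1543 0.1568]
-180 175 [-27.8  16.8] [0.1159 0.1469 0.1573]
-160 147 [-24.4  16.9] [0.1166 0.1535 0.1675]
-140 46 [-27.1  34.4] [0.1144 0.1264 0.1748]
-120 99 [ 6.7 17.5] [0.116  0.1369 0.1557]
-100 136 [-18.4  17.6] [0.1174 0.1482 0.1578]
-80 162 [-25.5  17.5] [0.1201 0.1529 0.1577]
-60 139 [-24.6  18.7] [0.1175 0.1508 0.1577]
```

View pics/s4.png

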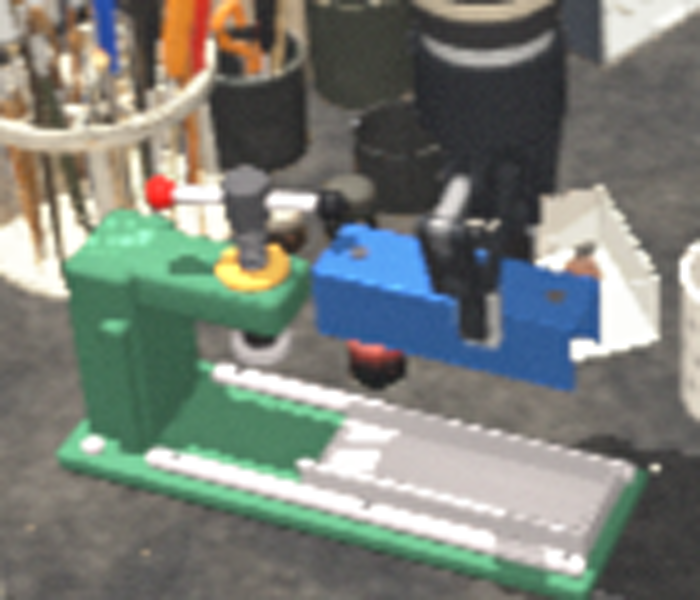

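The view shows the blue channel level at (450,310) in the crop, above the steel channel on the bed at (480,470). It needs about 4 mm across, then it can go down.

Request:
play_rows(
  commands=[
    {"tx":0,"ty":-0.042,"tz":0,"rx":0,"ry":0,"rz":0.001,"grip":180},
    {"tx":0,"ty":0,"tz":0.25,"rx":0,"ry":0,"rz":0,"grip":180},
    {"tx":0,"ty":0,"tz":0.25,"rx":0,"ry":0,"rz":0,"grip":180},
    {"tx":0,"ty":0,"tz":0.12,"rx":0,"ry":0,"rz":0,"grip":180},
    {"tx":0,"ty":0,"tz":0,"rx":0,"ry":0,"rz":0,"grip":180},
  ],
)

```text
t: 7.15
ee_pos: [0.4385, 0.1293, 0.0427]
tcp_rot: [0.986, 0.167, -0.002, 0.0]
ft_force: [-0.8, 0.1, -3.0]
gripper_width: 0.499
finger_force: 61.9
```

```bash
python3 - <<'E'
from h import *
go(press(-.1349,-.0011,.0085),19.5)
im,X=cloud("top"); im2,X2=cloud("scene")
for n,im,X in(("top",im,X),("scene",im2,X2)):
    hsv=cv2.cvtColor(im,cv2.COLOR_BGR2HSV); z=X[...,2]
    m=(hsv[...,0]>100)&(hsv[...,0]<125)&(hsv[...,1]>130)&(z>.03)&(z<.12)&(abs(X[...,0]-.45)<.1)&(abs(X[...,1]-.13)<.07)
    f=X[m]; u=(f[:,:2]-O)@eP*1e3; v=(f[:,:2]-O)@nP*1e3
    print(n,len(f),"u",np.percentile(u,[1,99]).round(1),"v",np.percentile(v,[1,5,95,99]).round(1),"z",np.percentile(f[:,2],[1,50,99]).round(3))
E
```

```text
t 7.15 tcp [0.4385 0.1293 0.0427] yaw 19.24 q1,q6 [ 16.4 177.2] F [-0.8  0.1 -3. ] T [-0.01  0.06 -0.01] w 0.499 ff 61.9
zaxis [-0.0035 -0.0011 -1.    ] shift tool /100mm [ 0.01  -0.021  0.342] rz -0.0014
top 322 u [-184.9  -44.9] v [-26.3 -25.8  10.4  14.2] z [0.076 0.091 0.096]
scene 872 u [-183.4  -41.8] v [-25.4 -21.4  19.9  20.8] z [0.054 0.087 0.097]
```

Request:
play_rows(
  commands=[
    {"tx":0.005,"ty":-0.021,"tz":0.1,"rx":0,"ry":0,"rz":-0.001,"grip":180},
    {"tx":0,"ty":0,"tz":0.1,"rx":0,"ry":0,"rz":0,"grip":180},
    {"tx":0,"ty":0,"tz":0.08,"rx":0,"ry":0,"rz":0,"grip":180},
    {"tx":0,"ty":0,"tz":0.04,"rx":0,"ry":0,"rz":0,"grip":180},
    {"tx":0,"ty":0,"tz":0,"rx":0,"ry":0,"rz":0,"grip":180},
  ],
)

```text
t: 7.75
ee_pos: [0.4389, 0.1322, 0.0114]
tcp_rot: [0.986, 0.169, -0.001, 0.0]
ft_force: [0.6, -0.2, -3.2]
gripper_width: 0.498
finger_force: 62.1
```

```bash
python3 - <<'E'
from h import *
go(press(-.1349,-.0011,.0085),19.5)
E
```

```text
t 7.75 tcp [0.4389 0.1322 0.0114] yaw 19.5 q1,q6 [ 16.8 177.3] F [ 0.6 -0.2 -3.2] T [-0.01  0.09 -0.01] w 0.498 ff 62.1
zaxis [-1.5e-03 -5.0e-04 -1.0e+00] shift tool /100mm [-0.004  0.005  0.029] rz -0.0
```

Request:
play_rows(
  commands=[
    {"tx":0,"ty":0,"tz":0.02,"rx":0,"ry":0,"rz":0,"grip":180},
    {"tx":0,"ty":0,"tz":0.01,"rx":0,"ry":0,"rz":0,"grip":180},
    {"tx":0,"ty":0,"tz":0,"rx":0,"ry":0,"rz":0,"grip":180},
  ],
)

```text
t: 8.05
ee_pos: [0.4396, 0.1325, 0.0094]
tcp_rot: [0.986, 0.169, 0.0, -0.0]
ft_force: [-0.9, -0.3, -3.7]
gripper_width: 0.503
finger_force: 62.1
```

Request:
play_rows(
  commands=[
    {"tx":0,"ty":0,"tz":0,"rx":0,"ry":0,"rz":0,"grip":60},
    {"tx":0,"ty":0,"tz":0,"rx":0,"ry":0,"rz":0,"grip":60},
    {"tx":0,"ty":0,"tz":0,"rx":0,"ry":0,"rz":0,"grip":60},
    {"tx":0,"ty":0,"tz":0,"rx":0,"ry":0,"rz":0,"grip":60},
  ],
)

```text
t: 8.45
ee_pos: [0.4399, 0.1325, 0.0096]
tcp_rot: [0.986, 0.169, 0.0, -0.0]
ft_force: [-0.4, -0.7, 0.1]
gripper_width: 0.764
finger_force: 0.0
```

Request:
play_rows(
  commands=[
    {"tx":0,"ty":0,"tz":-0.2,"rx":0,"ry":0,"rz":0,"grip":60},
    {"tx":0,"ty":0,"tz":-0.4,"rx":0,"ry":0,"rz":0,"grip":60},
    {"tx":-0.2,"ty":0,"tz":-0.2,"rx":0,"ry":0,"rz":0,"grip":150},
    {"tx":-0.45,"ty":0,"tz":0,"rx":0,"ry":0,"rz":0,"grip":255},
    {"tx":-0.4,"ty":0,"tz":0,"rx":0,"ry":0,"rz":0,"grip":255},
  ],
)

```text
t: 8.95
ee_pos: [0.34, 0.0972, 0.09]
tcp_rot: [0.986, 0.169, 0.001, -0.0]
ft_force: [-0.8, -0.7, 0.2]
gripper_width: 0.255
finger_force: 0.0
```

```bash
python3 - <<'E'
from h import *
go(press(-.225,-.0005,-.008),19.5)
im2,X2=cloud("scene"); im,X=cloud("top")
for n,im,X in(("top",im,X),("scene",im2,X2)):
    hsv=cv2.cvtColor(im,cv2.COLOR_BGR2HSV); z=X[...,2]
    m=(hsv[...,0]>100)&(hsv[...,0]<125)&(hsv[...,1]>130)&(z>.03)&(z<.12)&(abs(X[...,0]-.45)<.1)&(abs(X[...,1]-.13)<.07)
    f=X[m]; u=(f[:,:2]-O)@eP*1e3; v=(f[:,:2]-O)@nP*1e3
    print(n,len(f),"u",np.percentile(u,[1,99]).round(1),"v",np.percentile(v,[1,5,95,99]).round(1),"z",np.percentile(f[:,2],[1,50,99]).round(3))
cv2.imwrite("pics/s5.png",cv2.resize(im2[190:310,160:300],None,fx=5,fy=5,interpolation=cv2.INTER_CUBIC))
E
```

```text
t 8.95 tcp [0.34   0.0972 0.09  ] yaw 19.5 q1,q6 [ 16.  176.4] F [-0.8 -0.7  0.2] T [-0.06  0.01 -0.02] w 0.255 ff 0.0
zaxis [ 1.2e-03  3.0e-04 -1.0e+00] shift tool /100mm [ 0.143 -0.002  0.98 ] rz 0.0
top 734 u [-182.6  -43.5] v [-23.6 -22.8  17.   18.8] z [0.043 0.056 0.061]
scene 922 u [-182.5  -40.2] v [-22.6 -19.3  22.2  23.8] z [0.031 0.055 0.061]
```

View pics/s5.png

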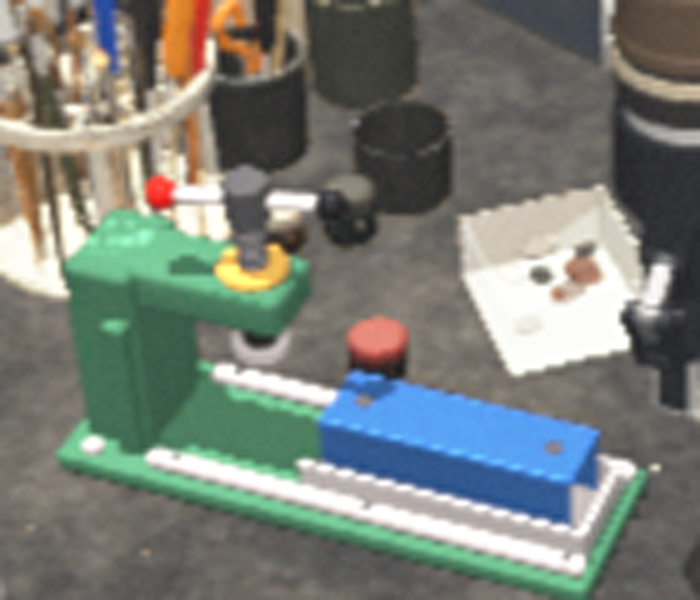

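The crop shows the blue channel nested, level and between the flanges at (460,440). Now I'll lower the shut fingers in front of the end wall and push.

Request:
play_rows(
  commands=[
    {"tx":0.08,"ty":0,"tz":0.2,"rx":0,"ry":0,"rz":0,"grip":255},
    {"tx":0,"ty":0,"tz":0.35,"rx":0,"ry":0,"rz":0,"grip":255},
    {"tx":0,"ty":0,"tz":0.25,"rx":0,"ry":0,"rz":0,"grip":255},
    {"tx":0,"ty":0,"tz":0.16,"rx":0,"ry":0,"rz":0,"grip":255},
    {"tx":0,"ty":0,"tz":0,"rx":0,"ry":0,"rz":0,"grip":255},
  ],
)

```text
t: 9.55
ee_pos: [0.3468, 0.0997, -0.0085]
tcp_rot: [0.986, 0.169, -0.002, 0.0]
ft_force: [-0.7, 0.2, 0.2]
gripper_width: 0.0
finger_force: 0.0
```

Request:
play_rows(
  commands=[
    {"tx":0.08,"ty":0,"tz":0,"rx":0,"ry":0,"rz":0,"grip":255},
    {"tx":0.06,"ty":0,"tz":0,"rx":0,"ry":0,"rz":0,"grip":255},
    {"tx":0.05,"ty":0,"tz":0,"rx":0,"ry":0,"rz":0,"grip":255},
    {"tx":0.05,"ty":0,"tz":0,"rx":0,"ry":0,"rz":0,"grip":255},
    {"tx":0.05,"ty":0,"tz":0,"rx":0,"ry":0,"rz":0,"grip":255},
  ],
)

```text
t: 10.05
ee_pos: [0.3751, 0.1096, -0.0065]
tcp_rot: [0.986, 0.169, -0.001, 0.0]
ft_force: [-5.1, -2.4, 3.9]
gripper_width: -0.001
finger_force: 2.6
```

```bash
python3 - <<'E'
from h import *
go(press(-.116,-.0005,-.006),19.5)
E
```

```text
t 10.05 tcp [ 0.3751  0.1096 -0.0065] yaw 19.5 q1,q6 [ 16.3 176.8] F [-5.1 -2.4  3.9] T [-0.35  1.02  0.02] w -0.001 ff 2.6
zaxis [-1.4e-03 -5.0e-04 -1.0e+00] shift tool /100mm [ 0.861 -0.001 -0.007] rz -0.0
```

Request:
play_rows(
  commands=[
    {"tx":0.07,"ty":0,"tz":0,"rx":0,"ry":0,"rz":0,"grip":255},
    {"tx":0.07,"ty":0,"tz":0,"rx":0,"ry":0,"rz":0,"grip":255},
    {"tx":0.07,"ty":0,"tz":0,"rx":0,"ry":0,"rz":0,"grip":255},
    {"tx":0.07,"ty":0,"tz":0,"rx":0,"ry":0,"rz":0,"grip":255},
    {"tx":0.07,"ty":0,"tz":0,"rx":0,"ry":0,"rz":0,"grip":255},
  ],
)

```text
t: 10.55
ee_pos: [0.4075, 0.1211, -0.0069]
tcp_rot: [0.986, 0.169, -0.001, 0.0]
ft_force: [-5.4, -1.4, 4.3]
gripper_width: -0.003
finger_force: 2.7
```

Request:
play_rows(
  commands=[
    {"tx":0.07,"ty":0,"tz":0,"rx":0,"ry":0,"rz":0,"grip":255},
    {"tx":0.07,"ty":0,"tz":0,"rx":0,"ry":0,"rz":0,"grip":255},
    {"tx":0.07,"ty":0,"tz":0,"rx":0,"ry":0,"rz":0,"grip":255},
    {"tx":0.06,"ty":0,"tz":0,"rx":0,"ry":0,"rz":0,"grip":255},
    {"tx":0.05,"ty":0,"tz":0,"rx":0,"ry":0,"rz":0,"grip":255},
  ],
)

```text
t: 11.05
ee_pos: [0.4383, 0.132, -0.0069]
tcp_rot: [0.986, 0.169, -0.001, 0.0]
ft_force: [-4.3, -1.4, 2.5]
gripper_width: -0.001
finger_force: 2.3
```

Request:
play_rows(
  commands=[
    {"tx":0.04,"ty":0,"tz":0,"rx":0,"ry":0,"rz":0,"grip":255},
    {"tx":0.03,"ty":0,"tz":0,"rx":0,"ry":0,"rz":0,"grip":255},
    {"tx":0.02,"ty":0,"tz":0,"rx":0,"ry":0,"rz":0,"grip":255},
    {"tx":0.02,"ty":0,"tz":0,"rx":0,"ry":0,"rz":0,"grip":255},
    {"tx":0.02,"ty":0,"tz":0,"rx":0,"ry":0,"rz":0,"grip":255},
  ],
)

```text
t: 11.55
ee_pos: [0.4509, 0.1364, -0.0069]
tcp_rot: [0.986, 0.169, -0.0, 0.0]
ft_force: [-1.5, -0.4, -1.1]
gripper_width: 0.004
finger_force: 1.3
```

```bash
python3 - <<'E'
from h import *
go(press(-.116,-.0005,-.006),19.5)
E
```

```text
t 11.55 tcp [ 0.4509  0.1364 -0.0069] yaw 19.49 q1,q6 [ 16.8 177.3] F [-1.5 -0.4 -1.1] T [-0.26  0.52 -0.01] w 0.004 ff 1.3
zaxis [-1.e-04 -0.e+00 -1.e+00] shift tool /100mm [ 0.057 -0.002 -0.009] rz -0.0
```

Request:
play_rows(
  commands=[
    {"tx":0.02,"ty":0,"tz":0,"rx":0,"ry":0,"rz":0,"grip":255},
    {"tx":0.02,"ty":0,"tz":0,"rx":0,"ry":0,"rz":0,"grip":255},
    {"tx":0.015,"ty":0,"tz":0,"rx":0,"ry":0,"rz":0,"grip":255},
    {"tx":0.01,"ty":0,"tz":0,"rx":0,"ry":0,"rz":0,"grip":255},
  ],
)

```text
t: 11.95
ee_pos: [0.4571, 0.1387, -0.0067]
tcp_rot: [0.986, 0.169, 0.0, -0.0]
ft_force: [-2.2, -0.2, -1.0]
gripper_width: 0.006
finger_force: 1.3
```

```bash
python3 - <<'E'
from h import *
go(press(-.116,-.0005,-.006),19.5)
im2,X2=cloud("scene"); im,X=cloud("top")
for n,im,X in(("top",im,X),("scene",im2,X2)):
    hsv=cv2.cvtColor(im,cv2.COLOR_BGR2HSV); z=X[...,2]
    m=(hsv[...,0]>100)&(hsv[...,0]<125)&(hsv[...,1]>130)&(z>.03)&(z<.12)&(abs(X[...,0]-.5)<.15)&(abs(X[...,1]-.15)<.07)
    f=X[m]; u=(f[:,:2]-O)@eP*1e3; v=(f[:,:2]-O)@nP*1e3
    print(n,len(f),"u",np.percentile(u,[1,99]).round(1),"v",np.percentile(v,[1,5,95,99]).round(1),"z",np.percentile(f[:,2],[1,50,99]).round(3))
E
```

```text
t 11.95 tcp [ 0.4571  0.1387 -0.0067] yaw 19.5 q1,q6 [ 16.9 177.4] F [-2.2 -0.2 -1. ] T [-0.18  0.51  0.  ] w 0.006 ff 1.3
zaxis [ 0.  0. -1.] shift tool /100mm [-0.009 -0.002 -0.007] rz -0.0
top 267 u [-85.9  44.2] v [-23.9 -23.7  -3.9  -0.2] z [0.041 0.056 0.063]
scene 772 u [-89.2  49.6] v [-22.6 -17.8  21.9  23.4] z [0.031 0.055 0.061]
```

Request:
play_rows(
  commands=[
    {"tx":0.015,"ty":0,"tz":0,"rx":0,"ry":0,"rz":0,"grip":255},
    {"tx":0.015,"ty":0,"tz":0,"rx":0,"ry":0,"rz":0,"grip":255},
    {"tx":0.01,"ty":0,"tz":0,"rx":0,"ry":0,"rz":0,"grip":255},
  ],
)

```text
t: 12.35
ee_pos: [0.4594, 0.1394, -0.0067]
tcp_rot: [0.986, 0.169, -0.001, 0.0]
ft_force: [-10.1, -3.2, 7.1]
gripper_width: 0.002
finger_force: 5.3
```

Request:
play_rows(
  commands=[
    {"tx":0.015,"ty":0,"tz":0,"rx":0,"ry":0,"rz":0,"grip":255},
    {"tx":0,"ty":0,"tz":0,"rx":0,"ry":0,"rz":0,"grip":255},
  ],
)

```text
t: 12.55
ee_pos: [0.4594, 0.1394, -0.0068]
tcp_rot: [0.986, 0.169, -0.003, 0.001]
ft_force: [-12.2, -4.2, 8.7]
gripper_width: 0.002
finger_force: 6.6
```

The pair is against the column: the TCP no longer advances and the force rises. I'll back off, lift and go over the hub.

Request:
play_rows(
  commands=[
    {"tx":-0.13,"ty":0,"tz":0,"rx":0,"ry":0,"rz":0,"grip":255},
    {"tx":0,"ty":0,"tz":-0.3,"rx":0,"ry":0,"rz":0,"grip":255},
    {"tx":0,"ty":0,"tz":-0.45,"rx":0,"ry":0,"rz":0,"grip":255},
    {"tx":0,"ty":0,"tz":-0.45,"rx":0,"ry":0,"rz":0,"grip":200},
    {"tx":0,"ty":0,"tz":-0.45,"rx":0,"ry":0,"rz":0,"grip":147},
  ],
)

```text
t: 13.05
ee_pos: [0.4504, 0.1363, 0.1607]
tcp_rot: [0.986, 0.169, 0.001, -0.0]
ft_force: [1.5, -0.1, 0.5]
gripper_width: 0.331
finger_force: 0.0
```

Request:
play_rows(
  commands=[
    {"tx":0,"ty":0,"tz":-0.3,"rx":0,"ry":0,"rz":-0.0477,"grip":147},
    {"tx":0,"ty":0,"tz":-0.05,"rx":0,"ry":0,"rz":-0.0477,"grip":147},
    {"tx":0,"ty":0,"tz":0,"rx":0,"ry":0,"rz":-0.0477,"grip":147},
    {"tx":0,"ty":0,"tz":0,"rx":0,"ry":0,"rz":-0.0477,"grip":147},
    {"tx":0,"ty":0,"tz":0,"rx":0,"ry":0,"rz":-0.0477,"grip":147},
  ],
)

```text
t: 13.55
ee_pos: [0.4508, 0.1364, 0.1941]
tcp_rot: [0.854, 0.521, 0.002, 0.0]
ft_force: [-0.7, 0.1, 0.3]
gripper_width: 0.428
finger_force: 0.0
```

```bash
python3 - <<'E'
from h import *
go(press(0,0,.19))
im2,X2=cloud("scene"); im,X=cloud("top")
for n,im,X in(("top",im,X),("scene",im2,X2)):
    hsv=cv2.cvtColor(im,cv2.COLOR_BGR2HSV); z=X[...,2]
    m=(hsv[...,0]>100)&(hsv[...,0]<125)&(hsv[...,1]>130)&(z>.03)&(z<.12)&(abs(X[...,0]-.5)<.15)&(abs(X[...,1]-.15)<.07)
    f=X[m]; u=(f[:,:2]-O)@eP*1e3; v=(f[:,:2]-O)@nP*1e3
    print(n,len(f),"u",np.percentile(u,[1,99]).round(1),"v",np.percentile(v,[1,5,95,99]).round(1),"z",np.percentile(f[:,2],[1,50,99]).round(3))
    f=X[(abs(X[...,0]-.565)<.1)&(abs(X[...,1]-.178)<.1)&(z>.165)&(z<.2)]
    u=(f[:,:2]-O)@eP*1e3; v=(f[:,:2]-O)@nP*1e3
    h=f[(np.hypot(u,v)<9)]; print("hub top z",np.percentile(h[:,2],[5,50,95,99]).round(4) if len(h) else 0)
    b=cv2.fitLine((np.stack([u,v],1)[np.hypot(u,v)>18]).astype(np.float32),cv2.DIST_HUBER,0,.01,.01).ravel() if len(f)>20 else 0; print("bar",b, len(f))
E
```

```text
t 13.55 tcp [0.4508 0.1364 0.1941] yaw 62.78 q1,q6 [ 16.8 134.1] F [-0.7  0.1  0.3] T [ 0.01 -0.07  0.02] w 0.428 ff 0.0
zaxis [ 0.003  0.001 -1.   ] shift tool /100mm [0.891 0.83  0.045] rz None
top 263 u [-91.8  47.6] v [-24.2 -23.8  -1.7  13.3] z [0.042 0.056 0.063]
hub top z [0.1883 0.1919 0.1942 0.1954]
bar [0.9782703  0.20733374 5.8813004  1.8410498 ] 210
scene 835 u [-90.5  52.6] v [-23.2 -19.2  21.7  23.3] z [0.031 0.055 0.061]
hub top z [0.1821 0.1908 0.193  0.1932]
bar [0.9729935 0.2308326 2.4591293 3.9673178] 246
```

Request:
play_rows(
  commands=[
    {"tx":0,"ty":0,"tz":0,"rx":0,"ry":0,"rz":-0.0477,"grip":147},
    {"tx":0,"ty":0,"tz":0,"rx":0,"ry":0,"rz":-0.0477,"grip":147},
    {"tx":0,"ty":0,"tz":0,"rx":0,"ry":0,"rz":-0.0477,"grip":147},
    {"tx":0,"ty":0,"tz":0,"rx":0,"ry":0,"rz":-0.0477,"grip":147},
    {"tx":0,"ty":0,"tz":0,"rx":0,"ry":0,"rz":-0.0477,"grip":147},
  ],
)

```text
t: 14.15
ee_pos: [0.4504, 0.1363, 0.1937]
tcp_rot: [0.606, 0.796, 0.001, 0.0]
ft_force: [0.5, 0.2, -0.9]
gripper_width: 0.423
finger_force: 0.0
```

Request:
play_rows(
  commands=[
    {"tx":0,"ty":0,"tz":0,"rx":0,"ry":0,"rz":-0.0477,"grip":147},
    {"tx":0,"ty":0,"tz":0,"rx":0,"ry":0,"rz":-0.0477,"grip":147},
    {"tx":0,"ty":0,"tz":0,"rx":0,"ry":0,"rz":-0.0477,"grip":147},
    {"tx":0,"ty":0,"tz":0,"rx":0,"ry":0,"rz":-0.0477,"grip":147},
    {"tx":0,"ty":0,"tz":0,"rx":0,"ry":0,"rz":-0.0477,"grip":147},
  ],
)

```text
t: 14.65
ee_pos: [0.4504, 0.1363, 0.1937]
tcp_rot: [0.272, 0.962, 0.0, 0.001]
ft_force: [0.8, -0.2, -0.8]
gripper_width: 0.424
finger_force: 0.0
```

Request:
play_rows(
  commands=[
    {"tx":0,"ty":0,"tz":0,"rx":0,"ry":0,"rz":-0.0477,"grip":147},
    {"tx":0,"ty":0,"tz":0,"rx":0,"ry":0,"rz":-0.0477,"grip":147},
    {"tx":0,"ty":0,"tz":0,"rx":0,"ry":0,"rz":-0.0477,"grip":147},
    {"tx":0,"ty":0,"tz":0,"rx":0,"ry":0,"rz":-0.0477,"grip":147},
    {"tx":0,"ty":0,"tz":0,"rx":0,"ry":0,"rz":-0.0477,"grip":147},
  ],
)

```text
t: 15.15
ee_pos: [0.4504, 0.1363, 0.1937]
tcp_rot: [-0.099, 0.995, 0.0, 0.001]
ft_force: [0.3, -0.1, -0.4]
gripper_width: 0.419
finger_force: 0.0
```

Request:
play_rows(
  commands=[
    {"tx":0,"ty":0,"tz":0,"rx":0,"ry":0,"rz":-0.0477,"grip":147},
    {"tx":0,"ty":0,"tz":0,"rx":0,"ry":0,"rz":-0.0477,"grip":147},
    {"tx":0,"ty":0,"tz":0,"rx":0,"ry":0,"rz":-0.0477,"grip":147},
    {"tx":0,"ty":0,"tz":0,"rx":0,"ry":0,"rz":-0.0477,"grip":147},
    {"tx":0,"ty":0,"tz":0,"rx":0,"ry":0,"rz":-0.0477,"grip":147},
  ],
)

```text
t: 15.65
ee_pos: [0.4504, 0.1363, 0.1936]
tcp_rot: [-0.456, 0.89, -0.0, 0.001]
ft_force: [0.2, -1.0, -0.3]
gripper_width: 0.426
finger_force: 0.0
```

Request:
play_rows(
  commands=[
    {"tx":0,"ty":0,"tz":0,"rx":0,"ry":0,"rz":-0.0477,"grip":147},
    {"tx":0,"ty":0,"tz":0,"rx":0,"ry":0,"rz":-0.0477,"grip":147},
    {"tx":0,"ty":0,"tz":0,"rx":0,"ry":0,"rz":-0.0477,"grip":147},
    {"tx":0,"ty":0,"tz":0,"rx":0,"ry":0,"rz":-0.0477,"grip":147},
    {"tx":0,"ty":0,"tz":0,"rx":0,"ry":0,"rz":-0.0477,"grip":147},
  ],
)

```text
t: 16.15
ee_pos: [0.4504, 0.1363, 0.1936]
tcp_rot: [0.75, -0.661, 0.0, -0.001]
ft_force: [-0.2, 0.3, 0.2]
gripper_width: 0.424
finger_force: 0.0
```

Request:
play_rows(
  commands=[
    {"tx":0,"ty":0,"tz":0,"rx":0,"ry":0,"rz":-0.0477,"grip":147},
    {"tx":0,"ty":0,"tz":0,"rx":0,"ry":0,"rz":-0.0477,"grip":147},
    {"tx":0,"ty":0,"tz":0,"rx":0,"ry":0,"rz":-0.0477,"grip":147},
    {"tx":0,"ty":0,"tz":0,"rx":0,"ry":0,"rz":-0.0477,"grip":147},
    {"tx":0,"ty":0,"tz":0,"rx":0,"ry":0,"rz":-0.0477,"grip":147},
  ],
)

```text
t: 16.65
ee_pos: [0.4504, 0.1363, 0.1936]
tcp_rot: [0.94, -0.341, 0.001, -0.001]
ft_force: [0.2, -0.4, 1.1]
gripper_width: 0.424
finger_force: 0.0
```

Request:
play_rows(
  commands=[
    {"tx":0,"ty":0,"tz":0,"rx":0,"ry":0,"rz":-0.0477,"grip":147},
    {"tx":0,"ty":0,"tz":0,"rx":0,"ry":0,"rz":-0.0477,"grip":147},
    {"tx":0,"ty":0,"tz":0,"rx":0,"ry":0,"rz":-0.0477,"grip":147},
    {"tx":0,"ty":0,"tz":0,"rx":0,"ry":0,"rz":-0.0477,"grip":147},
    {"tx":0,"ty":0,"tz":0,"rx":0,"ry":0,"rz":0,"grip":147},
  ],
)

```text
t: 17.15
ee_pos: [0.4503, 0.1362, 0.1936]
tcp_rot: [0.999, -0.051, 0.001, -0.0]
ft_force: [1.1, 0.1, -0.2]
gripper_width: 0.424
finger_force: 0.0
```

```bash
python3 - <<'E'
from h import *
go(press(0,0,.19),-2)
E
```

```text
t 17.15 tcp [0.4503 0.1362 0.1936] yaw -5.82 q1,q6 [  16.8 -157.4] F [ 1.1  0.1 -0.2] T [-0.02  0.05 -0.04] w 0.424 ff 0.0
zaxis [ 1.3e-03  4.0e-04 -1.0e+00] shift tool /100mm [ 1.103 -0.529  0.038] rz -0.0212
```

Request:
play_rows(
  commands=[
    {"tx":0.28,"ty":-0.13,"tz":0,"rx":0,"ry":0,"rz":0,"grip":147},
    {"tx":0.33,"ty":-0.16,"tz":0,"rx":0,"ry":0,"rz":0,"grip":147},
    {"tx":0.33,"ty":-0.16,"tz":0,"rx":0,"ry":0,"rz":0,"grip":147},
    {"tx":0.16,"ty":-0.08,"tz":0,"rx":0,"ry":0,"rz":0,"grip":147},
    {"tx":0,"ty":0,"tz":0,"rx":0,"ry":0,"rz":0,"grip":147},
  ],
)

```text
t: 17.65
ee_pos: [0.5665, 0.1788, 0.1922]
tcp_rot: [0.999, -0.052, -0.0, -0.0]
ft_force: [-0.9, 0.7, -0.1]
gripper_width: 0.429
finger_force: 0.0
```

```bash
python3 - <<'E'
from h import *
go(press(0,0,.133),-2)
im,X=cloud("scene"); q=px("scene",np.r_[O,.18]).astype(int)
cv2.imwrite("pics/s6.png",cv2.resize(im[q[1]-60:q[1]+60,q[0]-70:q[0]+70],None,fx=5,fy=5,interpolation=cv2.INTER_CUBIC))
E
```

```text
t 17.65 tcp [0.5665 0.1788 0.1922] yaw -5.96 q1,q6 [  17.5 -156.5] F [-0.9  0.7 -0.1] T [0.   0.04 0.02] w 0.429 ff 0.0
zaxis [-1.e-04  0.e+00 -1.e+00] shift tool /100mm [-0.01   0.012  0.592] rz -0.022
```

View pics/s6.png

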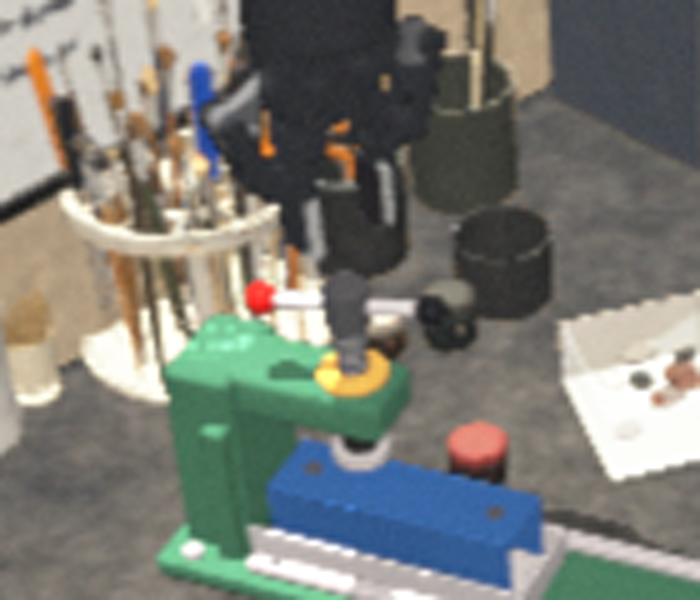

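The fork fingers at (310,260) and (385,225) straddle the hub at (347,290) from above, and the pair stands under the foot at (358,450). I'll lower, then turn clockwise while sinking with the screw.

Request:
play_rows(
  commands=[
    {"tx":-0.01,"ty":0.012,"tz":0.15,"rx":0,"ry":0,"rz":0,"grip":147},
    {"tx":0,"ty":0,"tz":0.2,"rx":0,"ry":0,"rz":0,"grip":147},
    {"tx":0,"ty":0,"tz":0.14,"rx":0,"ry":0,"rz":0,"grip":147},
    {"tx":0,"ty":0,"tz":0.1,"rx":0,"ry":0,"rz":0,"grip":147},
    {"tx":0,"ty":0,"tz":0,"rx":0,"ry":0,"rz":0,"grip":147},
  ],
)

```text
t: 18.2
ee_pos: [0.5621, 0.1764, 0.1334]
tcp_rot: [0.999, -0.05, -0.001, 0.0]
ft_force: [-0.7, -0.2, 0.6]
gripper_width: 0.421
finger_force: 0.0
```

Request:
play_rows(
  commands=[
    {"tx":0,"ty":0,"tz":0,"rx":0,"ry":0,"rz":0.04,"grip":147},
    {"tx":0,"ty":0,"tz":0,"rx":0,"ry":0,"rz":0.04,"grip":147},
    {"tx":0,"ty":0,"tz":0.005,"rx":0,"ry":0,"rz":0.04,"grip":147},
    {"tx":0,"ty":0,"tz":0.005,"rx":0,"ry":0,"rz":0.04,"grip":147},
    {"tx":0,"ty":0,"tz":0.005,"rx":0,"ry":0,"rz":0.04,"grip":147},
  ],
)

```text
t: 18.7
ee_pos: [0.5624, 0.1788, 0.1335]
tcp_rot: [0.934, -0.358, -0.001, -0.002]
ft_force: [-3.5, 8.2, -2.0]
gripper_width: 0.422
finger_force: 6.4
```

```bash
python3 - <<'E'
from h import *
go(press(0,0,.132),-2)
E
```

```text
t 18.7 tcp [0.5624 0.1788 0.1335] yaw -41.92 q1,q6 [  17.5 -120.6] F [-3.5  8.2 -2. ] T [1.48 0.68 0.33] w 0.422 ff 6.4
zaxis [-0.0013  0.0041 -1.    ] shift tool /100mm [ 0.03  -0.012  0.015] rz -0.2218
```

Request:
play_rows(
  commands=[
    {"tx":0.02,"ty":-0.008,"tz":0.006,"rx":0,"ry":0,"rz":0.0477,"grip":147},
    {"tx":0,"ty":0,"tz":0.006,"rx":0,"ry":0,"rz":0.0477,"grip":147},
    {"tx":0,"ty":0,"tz":0.006,"rx":0,"ry":0,"rz":0.0477,"grip":147},
    {"tx":0,"ty":0,"tz":0.006,"rx":0,"ry":0,"rz":0.0477,"grip":147},
    {"tx":0,"ty":0,"tz":0.006,"rx":0,"ry":0,"rz":0.0477,"grip":147},
  ],
)

```text
t: 19.2
ee_pos: [0.5655, 0.1805, 0.1308]
tcp_rot: [0.738, -0.674, -0.003, -0.003]
ft_force: [2.0, 15.1, -4.1]
gripper_width: 0.422
finger_force: 6.1
```

```bash
python3 - <<'E'
from h import *
go(press(0,0,.132),-2)
E
```

```text
t 19.2 tcp [0.5655 0.1805 0.1308] yaw -84.82 q1,q6 [ 17.5 -77.7] F [ 2.  15.1 -4.1] T [ 2.83 -0.2   0.27] w 0.422 ff 6.1
zaxis [ 8.0e-04  8.5e-03 -1.0e+00] shift tool /100mm [ 0.028  0.003 -0.012] rz -0.4601
```

Request:
play_rows(
  commands=[
    {"tx":-0.03,"ty":0,"tz":0.006,"rx":0,"ry":0,"rz":0.0477,"grip":147},
    {"tx":0,"ty":0,"tz":0.006,"rx":0,"ry":0,"rz":0.0477,"grip":147},
    {"tx":0,"ty":0,"tz":0.006,"rx":0,"ry":0,"rz":0.0477,"grip":147},
    {"tx":0,"ty":0,"tz":0.006,"rx":0,"ry":0,"rz":0.0477,"grip":147},
    {"tx":0,"ty":0,"tz":0.006,"rx":0,"ry":0,"rz":0.0477,"grip":147},
  ],
)

```text
t: 19.7
ee_pos: [0.5674, 0.1818, 0.1282]
tcp_rot: [-0.44, 0.898, 0.001, 0.003]
ft_force: [8.5, 7.7, -4.4]
gripper_width: 0.421
finger_force: 6.0
```

```bash
python3 - <<'E'
from h import *
go([.565,.181,.129],-2)
E
```

```text
t 19.7 tcp [0.5674 0.1818 0.1282] yaw -127.84 q1,q6 [ 17.7 -34.5] F [ 8.5  7.7 -4.4] T [ 1.62 -1.4   0.27] w 0.421 ff 6.0
zaxis [ 0.0048  0.0051 -1.    ] shift tool /100mm [ 0.021  0.014 -0.008] rz -0.6991
```

Request:
play_rows(
  commands=[
    {"tx":-0.02,"ty":0,"tz":0.006,"rx":0,"ry":0,"rz":0.0477,"grip":147},
    {"tx":0,"ty":0,"tz":0.006,"rx":0,"ry":0,"rz":0.0477,"grip":147},
    {"tx":0,"ty":0,"tz":0.006,"rx":0,"ry":0,"rz":0.0477,"grip":147},
    {"tx":0,"ty":0,"tz":0.006,"rx":0,"ry":0,"rz":0.0477,"grip":147},
    {"tx":0,"ty":0,"tz":0.006,"rx":0,"ry":0,"rz":0.0477,"grip":147},
  ],
)

```text
t: 20.2
ee_pos: [0.5689, 0.1817, 0.1254]
tcp_rot: [-0.08, 0.997, 0.001, 0.003]
ft_force: [7.7, 3.0, -3.8]
gripper_width: 0.423
finger_force: 5.9
```

Request:
play_rows(
  commands=[
    {"tx":0,"ty":0,"tz":0.006,"rx":0,"ry":0,"rz":0.0477,"grip":147},
    {"tx":0,"ty":0,"tz":0.006,"rx":0,"ry":0,"rz":0.0477,"grip":147},
    {"tx":0,"ty":0,"tz":0.006,"rx":0,"ry":0,"rz":0.0477,"grip":147},
    {"tx":0,"ty":0,"tz":0.006,"rx":0,"ry":0,"rz":0.0477,"grip":147},
    {"tx":0,"ty":0,"tz":0.006,"rx":0,"ry":0,"rz":0.0477,"grip":147},
  ],
)

```text
t: 20.7
ee_pos: [0.5694, 0.1805, 0.1225]
tcp_rot: [0.291, 0.957, 0.001, 0.003]
ft_force: [8.8, -1.2, -2.9]
gripper_width: 0.422
finger_force: 5.8
```

```bash
python3 - <<'E'
from h import *
go([.565,.181,.129],-2)
E
```

```text
t 20.7 tcp [0.5694 0.1805 0.1225] yaw 146.19 q1,q6 [17.7 51.5] F [ 8.8 -1.2 -2.9] T [-0.39 -1.76  0.2 ] w 0.422 ff 5.8
zaxis [ 6.7e-03 -4.0e-04 -1.0e+00] shift tool /100mm [ 0.039 -0.02  -0.065] rz 0.8233
```

Request:
play_rows(
  commands=[
    {"tx":0,"ty":0,"tz":0.006,"rx":0,"ry":0,"rz":0.0477,"grip":147},
    {"tx":0,"ty":0,"tz":0.006,"rx":0,"ry":0,"rz":0.0477,"grip":147},
    {"tx":0,"ty":0,"tz":0.006,"rx":0,"ry":0,"rz":0.0477,"grip":147},
    {"tx":0,"ty":0,"tz":0.006,"rx":0,"ry":0,"rz":0.0477,"grip":147},
    {"tx":0,"ty":0,"tz":0.006,"rx":0,"ry":0,"rz":0.0477,"grip":147},
  ],
)

```text
t: 21.2
ee_pos: [0.5689, 0.1796, 0.1196]
tcp_rot: [0.621, 0.784, 0.001, 0.003]
ft_force: [7.1, -4.8, -0.1]
gripper_width: 0.423
finger_force: 5.6
```

Request:
play_rows(
  commands=[
    {"tx":0,"ty":0,"tz":0.006,"rx":0,"ry":0,"rz":0.0477,"grip":147},
    {"tx":0,"ty":0,"tz":0.006,"rx":0,"ry":0,"rz":0.0477,"grip":147},
    {"tx":0,"ty":0,"tz":0.006,"rx":0,"ry":0,"rz":0.0477,"grip":147},
    {"tx":0,"ty":0,"tz":0.006,"rx":0,"ry":0,"rz":0.0477,"grip":147},
    {"tx":0,"ty":0,"tz":0.006,"rx":0,"ry":0,"rz":0.0477,"grip":147},
  ],
)

```text
t: 21.7
ee_pos: [0.5683, 0.1795, 0.1167]
tcp_rot: [0.865, 0.502, 0.002, 0.002]
ft_force: [3.3, -5.2, 0.7]
gripper_width: 0.423
finger_force: 5.5
```

Request:
play_rows(
  commands=[
    {"tx":0,"ty":0,"tz":0.006,"rx":0,"ry":0,"rz":0.0477,"grip":147},
    {"tx":0,"ty":0,"tz":0.006,"rx":0,"ry":0,"rz":0.0477,"grip":147},
    {"tx":0,"ty":0,"tz":0,"rx":0,"ry":0,"rz":0.0477,"grip":147},
    {"tx":0,"ty":0,"tz":0,"rx":0,"ry":0,"rz":0.03,"grip":147},
  ],
)

```text
t: 22.1
ee_pos: [0.5679, 0.1795, 0.1149]
tcp_rot: [0.968, 0.252, 0.002, 0.002]
ft_force: [4.5, -4.3, -1.9]
gripper_width: 0.424
finger_force: 5.8
```

```bash
python3 - <<'E'
from h import *
go([.565,.181,.129],-2)
E
```

```text
t 22.1 tcp [0.5679 0.1795 0.1149] yaw 29.21 q1,q6 [ 17.6 168.4] F [ 4.5 -4.3 -1.9] T [-0.95 -0.9   0.25] w 0.424 ff 5.8
zaxis [ 0.0037 -0.0022 -1.    ] shift tool /100mm [-0.017 -0.027 -0.141] rz 0.1734
```

Request:
play_rows(
  commands=[
    {"tx":0,"ty":0,"tz":0,"rx":0,"ry":0,"rz":-0.0477,"grip":147},
    {"tx":0,"ty":0,"tz":-0.2,"rx":0,"ry":0,"rz":-0.02,"grip":147},
    {"tx":0,"ty":0,"tz":-0.2,"rx":0,"ry":0,"rz":-0.0277,"grip":147},
    {"tx":0,"ty":0,"tz":0,"rx":0,"ry":0,"rz":-0.0477,"grip":147},
    {"tx":0,"ty":0,"tz":0,"rx":0,"ry":0,"rz":-0.0477,"grip":147},
  ],
)

```text
t: 22.6
ee_pos: [0.5671, 0.1809, 0.1559]
tcp_rot: [0.847, 0.532, 0.002, 0.0]
ft_force: [-0.6, 0.5, -0.7]
gripper_width: 0.425
finger_force: 0.0
```

Request:
play_rows(
  commands=[
    {"tx":0,"ty":0,"tz":0,"rx":0,"ry":0,"rz":-0.0477,"grip":147},
    {"tx":0,"ty":0,"tz":0,"rx":0,"ry":0,"rz":-0.0477,"grip":147},
    {"tx":0,"ty":0,"tz":0,"rx":0,"ry":0,"rz":-0.0477,"grip":147},
    {"tx":0,"ty":0,"tz":0,"rx":0,"ry":0,"rz":-0.0477,"grip":147},
    {"tx":0,"ty":0,"tz":0,"rx":0,"ry":0,"rz":-0.0477,"grip":147},
  ],
)

```text
t: 23.1
ee_pos: [0.5666, 0.1808, 0.1549]
tcp_rot: [0.594, 0.805, 0.001, 0.0]
ft_force: [0.7, 0.1, 0.5]
gripper_width: 0.425
finger_force: 0.0
```

Request:
play_rows(
  commands=[
    {"tx":0,"ty":0,"tz":0,"rx":0,"ry":0,"rz":-0.0477,"grip":147},
    {"tx":0,"ty":0,"tz":0,"rx":0,"ry":0,"rz":-0.0477,"grip":147},
    {"tx":0,"ty":0,"tz":0,"rx":0,"ry":0,"rz":-0.0477,"grip":147},
    {"tx":0,"ty":0,"tz":0,"rx":0,"ry":0,"rz":-0.0477,"grip":147},
    {"tx":0,"ty":0,"tz":0,"rx":0,"ry":0,"rz":-0.0477,"grip":147},
  ],
)

```text
t: 23.6
ee_pos: [0.5666, 0.1808, 0.1549]
tcp_rot: [0.258, 0.966, 0.0, 0.001]
ft_force: [-0.4, -0.2, -0.7]
gripper_width: 0.423
finger_force: 0.0
```

Request:
play_rows(
  commands=[
    {"tx":0,"ty":0,"tz":0,"rx":0,"ry":0,"rz":-0.0477,"grip":147},
    {"tx":0,"ty":0,"tz":0,"rx":0,"ry":0,"rz":-0.0477,"grip":147},
    {"tx":0,"ty":0,"tz":0,"rx":0,"ry":0,"rz":-0.0477,"grip":147},
    {"tx":0,"ty":0,"tz":0,"rx":0,"ry":0,"rz":-0.0477,"grip":147},
    {"tx":0,"ty":0,"tz":0,"rx":0,"ry":0,"rz":-0.0477,"grip":147},
  ],
)

```text
t: 24.1
ee_pos: [0.5666, 0.1808, 0.1549]
tcp_rot: [-0.113, 0.994, 0.0, 0.001]
ft_force: [-0.2, 0.4, 0.4]
gripper_width: 0.425
finger_force: 0.0
```

Request:
play_rows(
  commands=[
    {"tx":0,"ty":0,"tz":0,"rx":0,"ry":0,"rz":-0.0477,"grip":147},
    {"tx":0,"ty":0,"tz":0,"rx":0,"ry":0,"rz":-0.0477,"grip":147},
    {"tx":0,"ty":0,"tz":0,"rx":0,"ry":0,"rz":0,"grip":147},
  ],
)

```text
t: 24.4
ee_pos: [0.5666, 0.1808, 0.1548]
tcp_rot: [-0.258, 0.966, 0.0, 0.001]
ft_force: [-0.4, 0.3, -0.0]
gripper_width: 0.423
finger_force: 0.0
```

```bash
python3 - <<'E'
from h import *
go([.5665,.1795,.115],-2)
im,X=cloud("scene"); z=X[...,2]
f=X[(abs(X[...,0]-.565)<.07)&(abs(X[...,1]-.178)<.07)&(z>.142)&(z<.19)]; 
hsv=cv2.cvtColor(im,cv2.COLOR_BGR2HSV)
red=(hsv[...,1]>150)&((hsv[...,0]<8)|(hsv[...,0]>172))&(z>.13)&(z<.2)&(abs(X[...,0]-.565)<.08)&(abs(X[...,1]-.178)<.08)
if red.sum(): print("red",np.median(X[red],0).round(3),red.sum())
q=px("scene",np.r_[O,.16]).astype(int); print(q)
cv2.imwrite("pics/s7.png",cv2.resize(im[q[1]-50:q[1]+50,q[0]-60:q[0]+60],None,fx=5,fy=5,interpolation=cv2.INTER_CUBIC))
E
```

```text
t 24.4 tcp [0.5666 0.1808 0.1548] yaw -150.12 q1,q6 [ 17.7 -12.2] F [-0.4  0.3 -0. ] T [-0.02 -0.02 -0.02] w 0.423 ff 0.0
zaxis [ 1.4e-03  5.0e-04 -1.0e+00] shift tool /100mm [ 0.008 -0.011  0.398] rz -0.8229
red [0.573 0.227 0.162] 30
[210 235]
```

View pics/s7.png

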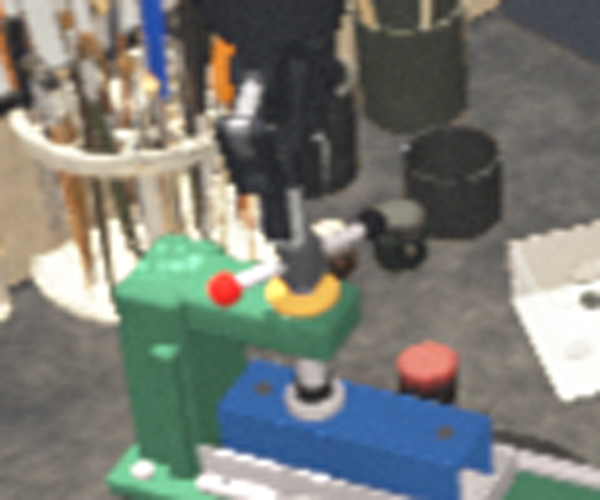

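The view shows the red ball at (225,290), hub at (305,262) and the foot at (315,395) almost on the blue web. The handle is near 8.4 rad, so about 1.9 rad remains.

Request:
play_rows(
  commands=[
    {"tx":0,"ty":0,"tz":0,"rx":0,"ry":0,"rz":-0.0477,"grip":147},
    {"tx":0,"ty":0,"tz":0.1,"rx":0,"ry":0,"rz":-0.0477,"grip":147},
    {"tx":0,"ty":0,"tz":0.15,"rx":0,"ry":0,"rz":0,"grip":147},
    {"tx":0,"ty":0,"tz":0.1,"rx":0,"ry":0,"rz":0,"grip":147},
    {"tx":0,"ty":0,"tz":0.06,"rx":0,"ry":0,"rz":0,"grip":147},
  ],
)

```text
t: 24.95
ee_pos: [0.5661, 0.1806, 0.1119]
tcp_rot: [-0.398, 0.917, 0.0, -0.0]
ft_force: [-0.3, -0.1, -0.2]
gripper_width: 0.422
finger_force: 0.0
```

Request:
play_rows(
  commands=[
    {"tx":0,"ty":0,"tz":0,"rx":0,"ry":0,"rz":0.04,"grip":147},
    {"tx":0,"ty":0,"tz":0,"rx":0,"ry":0,"rz":0.04,"grip":147},
    {"tx":0,"ty":0,"tz":0,"rx":0,"ry":0,"rz":0.04,"grip":147},
    {"tx":0,"ty":0,"tz":0,"rx":0,"ry":0,"rz":0.04,"grip":147},
  ],
)

```text
t: 25.35
ee_pos: [0.5681, 0.1806, 0.1124]
tcp_rot: [-0.155, 0.988, -0.0, 0.001]
ft_force: [7.6, 0.4, -7.6]
gripper_width: 0.425
finger_force: 6.1
```

```bash
python3 - <<'E'
from h import *
go([.5665,.1795,.115],-2)
E
```

```text
t 25.35 tcp [0.5681 0.1806 0.1124] yaw -162.11 q1,q6 [17.7 -0.2] F [ 7.6  0.4 -7.6] T [ 0.09 -1.43  0.28] w 0.425 ff 6.1
zaxis [ 2.7e-03 -4.0e-04 -1.0e+00] shift tool /100mm [ 0.019 -0.006 -0.026] rz -0.8895
```

Request:
play_rows(
  commands=[
    {"tx":0,"ty":0,"tz":0.004,"rx":0,"ry":0,"rz":0.04,"grip":147},
    {"tx":0,"ty":0,"tz":0.004,"rx":0,"ry":0,"rz":0.04,"grip":147},
    {"tx":0,"ty":0,"tz":0.004,"rx":0,"ry":0,"rz":0.04,"grip":147},
    {"tx":0,"ty":0,"tz":0.004,"rx":0,"ry":0,"rz":0.04,"grip":147},
    {"tx":0,"ty":0,"tz":0.004,"rx":0,"ry":0,"rz":0.04,"grip":147},
  ],
)

```text
t: 25.85
ee_pos: [0.5683, 0.1802, 0.1102]
tcp_rot: [0.157, 0.988, -0.0, 0.001]
ft_force: [8.3, -1.2, -7.2]
gripper_width: 0.427
finger_force: 7.7
```

```bash
python3 - <<'E'
from h import *
go([.5665,.1795,.11],-2)
E
```

```text
t 25.85 tcp [0.5683 0.1802 0.1102] yaw 161.88 q1,q6 [17.7 35.8] F [ 8.3 -1.2 -7.2] T [-0.32 -1.49  0.35] w 0.427 ff 7.7
zaxis [ 0.0027 -0.0014 -1.    ] shift tool /100mm [ 0.014 -0.012  0.001] rz 0.9105
```

Request:
play_rows(
  commands=[
    {"tx":0,"ty":0,"tz":0.003,"rx":0,"ry":0,"rz":0.04,"grip":147},
    {"tx":0,"ty":0,"tz":0.003,"rx":0,"ry":0,"rz":0.04,"grip":147},
    {"tx":0,"ty":0,"tz":0.003,"rx":0,"ry":0,"rz":0.04,"grip":147},
    {"tx":0,"ty":0,"tz":0.003,"rx":0,"ry":0,"rz":0.04,"grip":147},
    {"tx":0,"ty":0,"tz":0.003,"rx":0,"ry":0,"rz":0.04,"grip":147},
  ],
)

```text
t: 26.35
ee_pos: [0.5679, 0.1799, 0.1082]
tcp_rot: [0.455, 0.891, -0.0, 0.001]
ft_force: [7.1, -2.4, -10.0]
gripper_width: 0.422
finger_force: 9.6
```

```bash
python3 - <<'E'
from h import *
go([.5665,.1795,.11],-2)
E
```

```text
t 26.35 tcp [0.5679 0.1799 0.1082] yaw 125.89 q1,q6 [17.7 71.8] F [  7.1  -2.4 -10. ] T [-0.4  -1.52  0.4 ] w 0.422 ff 9.6
zaxis [ 0.0018 -0.002  -1.    ] shift tool /100mm [ 0.005 -0.014 -0.018] rz 0.7105
```

Resistance has risen in step with about 39 N of clamping. I'll turn a little further, then release.

Request:
play_rows(
  commands=[
    {"tx":0,"ty":0,"tz":0.002,"rx":0,"ry":0,"rz":0.04,"grip":147},
    {"tx":0,"ty":0,"tz":0.002,"rx":0,"ry":0,"rz":0.04,"grip":147},
    {"tx":0,"ty":0,"tz":0,"rx":0,"ry":0,"rz":0.02,"grip":147},
    {"tx":0,"ty":0,"tz":0,"rx":0,"ry":0,"rz":0,"grip":147},
  ],
)

```text
t: 26.75
ee_pos: [0.567, 0.1803, 0.108]
tcp_rot: [0.586, 0.81, -0.0, 0.0]
ft_force: [4.2, -0.0, -7.9]
gripper_width: 0.423
finger_force: 8.7
```

Request:
play_rows(
  commands=[
    {"tx":0,"ty":0,"tz":0,"rx":0,"ry":0,"rz":-0.0477,"grip":147},
    {"tx":0,"ty":0,"tz":0,"rx":0,"ry":0,"rz":-0.0477,"grip":147},
    {"tx":0,"ty":0,"tz":-0.2,"rx":0,"ry":0,"rz":0,"grip":147},
    {"tx":0,"ty":0,"tz":-0.4,"rx":0,"ry":0,"rz":0,"grip":147},
    {"tx":0,"ty":0,"tz":-0.4,"rx":0,"ry":0,"rz":0,"grip":147},
  ],
)

```text
t: 27.25
ee_pos: [0.5656, 0.1807, 0.2098]
tcp_rot: [0.458, 0.889, -0.0, -0.001]
ft_force: [-0.0, -0.4, -0.8]
gripper_width: 0.424
finger_force: 0.0
```

Request:
play_rows(
  commands=[
    {"tx":0,"ty":0,"tz":-0.2,"rx":0,"ry":0,"rz":0,"grip":147},
    {"tx":0,"ty":0,"tz":0,"rx":0,"ry":0,"rz":0,"grip":147},
    {"tx":0,"ty":0,"tz":0,"rx":0,"ry":0,"rz":0,"grip":147},
  ],
)

```text
t: 27.55
ee_pos: [0.5665, 0.1809, 0.2292]
tcp_rot: [0.458, 0.889, 0.0, 0.0]
ft_force: [0.0, 0.4, -1.2]
gripper_width: 0.422
finger_force: 0.0
```

```bash
python3 - <<'E'
from h import *
go([.5665,.1795,.11],-2)
im,X=cloud("scene"); z=X[...,2]
hsv=cv2.cvtColor(im,cv2.COLOR_BGR2HSV)
red=(hsv[...,1]>150)&((hsv[...,0]<8)|(hsv[...,0]>172))&(z>.13)&(z<.2)&(abs(X[...,0]-.565)<.08)&(abs(X[...,1]-.178)<.08)
r=np.median(X[red],0); print("red",r.round(3),np.degrees(np.arctan2(r[1]-.179,r[0]-.566)))
m=(hsv[...,0]>100)&(hsv[...,0]<125)&(hsv[...,1]>130)&(z>.03)&(z<.12)&(abs(X[...,0]-.5)<.15)&(abs(X[...,1]-.15)<.07)
f=X[m]; u=(f[:,:2]-O)@eP*1e3; v=(f[:,:2]-O)@nP*1e3
print(len(f),"u",np.percentile(u,[1,99]).round(1),"v",np.percentile(v,[1,99]).round(1),"z",np.percentile(f[:,2],[1,50,99]).round(3))
E
```

```text
t 27.55 tcp [0.5665 0.1809 0.2292] yaw 125.48 q1,q6 [17.7 72.2] F [ 0.   0.4 -1.2] T [-0.03  0.   -0.03] w 0.422 ff 0.0
zaxis [ 9.e-04  6.e-04 -1.e+00] shift tool /100mm [-0.012 -0.01   1.192] rz 0.7082
red [0.609 0.165 0.158] -18.34600303772089
759 u [-91.2  53. ] v [-22.6  23.3] z [0.031 0.055 0.061]
```

```bash
python3 -c "
from cell import env
print(env.hand_in())"
```

```text
the job is handed in; nothing more can be done
None
```

I handed the job in at about 27.6 s of the 72 s allowed, and no verdict came back. The blue channel is nested in the steel one and home against the column, and the foot clamps it with an estimated 44 N (from the handle angle and felt resistance). The gripper is clear, and I touched nothing that I know of besides the pair and the handle.

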